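# Fetch the cue ball from behind the canisters

## Task

Get the white ball ready for the next game: first clear the three canisters from the caddy onto the red mat, then take the white ball from behind them and seat it in the brass ring of the empty stand, and only after that put each canister back upright on the middle of the coaster of its own colour. Keep the canisters upright, set everything down gently rather than dropping it, and leave the black ball on its stand.

Things in the scene. Friction and masses are not known exactly. Their poses are not given: they have to be found in the camera images.
- green_tin: Closed upright green storage canister, cylinder 52 mm in diameter and 125 mm tall with a steel disc on its lid, about 0.25 kg, loose. Origin: centre of its underside; z up its axis. At the start it stands centred on the green coaster.
- blue_tin: Closed upright blue storage canister, cylinder 52 mm in diameter and 125 mm tall with a steel disc on its lid, about 0.25 kg, loose. Origin: centre of its underside; z up its axis. At the start it stands centred on the blue coaster.
- yellow_tin: Closed upright yellow storage canister, cylinder 52 mm in diameter and 125 mm tall with a steel disc on its lid, about 0.25 kg, loose. Origin: centre of its underside; z up its axis. At the start it stands centred on the yellow coaster.
- green_coaster: Flat green disc 70 mm in diameter, 4 mm thick, fixed on the caddy's floor, which is 12 mm thick (side walls 18 mm high; the two coasters farthest apart lie across the caddy, in line with the white ball; the third is in front); the green canister's own place. Origin: centre of its underside (its top is 4 mm higher, 16 mm above the counter).
- blue_coaster: Flat blue disc 70 mm in diameter, 4 mm thick, fixed on the caddy's floor, which is 12 mm thick (side walls 18 mm high; the two coasters farthest apart lie across the caddy, in line with the white ball; the third is in front); the blue canister's own place. Origin: centre of its underside (its top is 4 mm higher, 16 mm above the counter).
- yellow_coaster: Flat yellow disc 70 mm in diameter, 4 mm thick, fixed on the caddy's floor, which is 12 mm thick (side walls 18 mm high; the two coasters farthest apart lie across the caddy, in line with the white ball; the third is in front); the yellow canister's own place. Origin: centre of its underside (its top is 4 mm higher, 16 mm above the counter).
- cue_ball: Plain white billiard ball, 57.2 mm in diameter, 0.17 kg. Origin: its centre. It starts in a black ring (48 mm outside, top 26 mm above the counter) at the back of a low dark wooden caddy, with a canister 66 mm to its left, one to its right and one in front, so no gripper gets down to it until they are gone. The caddy's back wall, 60 mm high, stands 53 mm behind its centre.
- ready_stand: Empty stand for one ball: pale wooden disc 68 mm in diameter, 8 mm thick, carrying a brass ring (48 mm outside, 36 mm inside, 14 mm tall). Fixed. Origin: centre of its underside; the ring's top is 22 mm higher, and a seated ball's centre is about 44 mm above the origin.
- black_ball: Black billiard ball with a white dot, 57.2 mm in diameter, on a stand of its own with a dark disc and black ring, of the same sizes as the brass one. It stays there. Origin: its centre.
- side_mat: Square dark red felt mat, 220 x 220 mm, 4 mm thick, fixed on the counter, empty at the start; room for the three canisters. Origin: centre of its underside; x and y run along its edges.

How it is judged:
On the way, in this order (a step that is already met when the one before it is completed fails the run):
1. all three canisters stand upright on the red mat, the white ball still in its place in the caddy (angle between each of green_tin, blue_tin, yellow_tin's own z axis and vertical below 0.1 rad and z of green_tin in the frame of side_mat between 0.001 and 0.008 m and linear speed of each of green_tin, blue_tin, yellow_tin below 0.03 m/s and x of green_tin in the frame of side_mat between -0.095 and 0.095 m and y of green_tin in the frame of side_mat between -0.095 and 0.095 m and z of blue_tin in the frame of side_mat between 0.001 and 0.008 m and x of blue_tin in the frame of side_mat between -0.095 and 0.095 m and y of blue_tin in the frame of side_mat between -0.095 and 0.095 m and z of yellow_tin in the frame of side_mat between 0.001 and 0.008 m and x of yellow_tin in the frame of side_mat between -0.095 and 0.095 m and y of yellow_tin in the frame of side_mat between -0.095 and 0.095 m and distance of cue_ball from where it was at the start of the episode below 0.015 m), for 0.2 s.
2. the white ball sits in the brass ring, all three canisters still on the red mat (angle between each of green_tin, blue_tin, yellow_tin's own z axis and vertical below 0.1 rad and z of green_tin in the frame of side_mat between 0.001 and 0.008 m and linear speed of each of green_tin, blue_tin, yellow_tin, cue_ball below 0.03 m/s and x of green_tin in the frame of side_mat between -0.095 and 0.095 m and y of green_tin in the frame of side_mat between -0.095 and 0.095 m and z of blue_tin in the frame of side_mat between 0.001 and 0.008 m and x of blue_tin in the frame of side_mat between -0.095 and 0.095 m and y of blue_tin in the frame of side_mat between -0.095 and 0.095 m and z of yellow_tin in the frame of side_mat between 0.001 and 0.008 m and x of yellow_tin in the frame of side_mat between -0.095 and 0.095 m and y of yellow_tin in the frame of side_mat between -0.095 and 0.095 m and horizontal distance between cue_ball and ready_stand below 0.008 m and z of cue_ball in the frame of ready_stand between 0.038 and 0.05 m), for 0.2 s.
At the end, for the whole second after the job is handed in: The white ball rests in the brass ring (within 8 mm of its centre); each canister stands upright and released on the coaster of its own colour, within 12 mm of its centre; the black ball is within 12 mm of where it was; all at rest (angle between each of green_tin, blue_tin, yellow_tin's own z axis and vertical below 0.1 rad and z of green_tin in the frame of green_coaster between 0.001 and 0.008 m and linear speed of each of green_tin, blue_tin, yellow_tin, cue_ball below 0.03 m/s and horizontal distance between green_tin and green_coaster below 0.012 m and z of blue_tin in the frame of blue_coaster between 0.001 and 0.008 m and horizontal distance between blue_tin and blue_coaster below 0.012 m and z of yellow_tin in the frame of yellow_coaster between 0.001 and 0.008 m and horizontal distance between yellow_tin and yellow_coaster below 0.012 m and horizontal distance between cue_ball and ready_stand below 0.008 m and z of cue_ball in the frame of ready_stand between 0.038 and 0.05 m and distance of black_ball from where it was at the start of the episode below 0.012 m and contact force between the fingers and cue_ball below 0.1 N and contact force between the fingers and green_tin below 0.1 N and contact force between the fingers and blue_tin below 0.1 N and contact force between the fingers and yellow_tin below 0.1 N); the robot touches nothing.
It fails at once if a canister is tipped over (more than 40 degrees) (angle between any of green_tin, blue_tin, yellow_tin's own z axis and vertical above 0.7 rad).
It fails at once if a canister or the white ball is dropped (unheld and faster than 0.6 m/s) ((contact force between the fingers and cue_ball below 0.05 N and linear speed of cue_ball above 0.6 m/s) or (contact force between the fingers and green_tin below 0.05 N and linear speed of green_tin above 0.6 m/s) or (contact force between the fingers and blue_tin below 0.05 N and linear speed of blue_tin above 0.6 m/s) or (contact force between the fingers and yellow_tin below 0.05 N and linear speed of yellow_tin above 0.6 m/s)).
It also fails if it takes over 150 s, if anything falls off the work surface, if the arm or the gripper's body presses on something with over 40 N, if the wrist force passes 120 N, or if a joint passes its speed limit or range.

## Robot

A 6-joint arm with a two-finger parallel gripper is mounted at the origin on the work surface. World frame = base frame: x ahead of the robot, y to its left, z up, the work surface at z = 0. Lengths are in m, angles in rad, forces in N, time in s.
With the tool pointing down it reaches from about 0.25 to 0.725 m from the base axis. Payload 4 kg.
Tool frame: the origin (TCP) lies on the centre line of the jaws, within the pads' length; the fingertips stand 14 mm ahead of it and the grasp point (between the pads) lies 5 mm behind it; z points along the fingers, x is the direction in which the jaws open and shut, and the axes are right-handed (so a half turn about z gives the same grasp; the last joint's range is limited). The gripper opens to 85 mm and grips with 20 to 120 N. Pads are 22 mm wide; open, the fingers measure 114 mm over their backs; the gripper's body (76 mm by 85 mm) begins 54 mm behind the grasp point. The pads swing forward as they close: fully open they stand 13 mm farther back than shut.
Start: joints at [1.241, 0.241, 0.005, 1.335, 0, 1.571], TCP at [0.162, 0.473, 0.245] pointing down, gripper open.
Joint ranges: [-2.72, 2.72], [-1.05, 1.87], [-1.09, 1.28], [-1.99, 2.15], [-1.42, 1.44], [-3.14, 3.14]. Speed limits (rad/s): [2.79, 2.79, 3.14, 3.14, 3.14, 3.14].

## Interface

Orientations are given as a unit quaternion [x, y, z, w].
In Python, from workcell import bot gives the robot as it stands.
- The arm moves only by the tool play_rows, never from a script. Its argument "motion" is a list of rows, each an object with "fingers": the closure, from -1 (fully open) to 1 (shut), so that 0 is half open; "translation": the shift along the tool's x, y, z in cm, a list of three; "roll": the turn about the tool's z in degrees. A call has 1 to 20 rows; each row is the pose to reach, as a shift and turn from the pose commanded when the call began, along the tool's axes at that moment; what a row does not reach only later rows make up. A row lasts 1/12 s, in which the tool goes at most 41.7 mm and 7.16 degrees, less where a joint would pass 70% of its speed; a pose out of reach is approached as far as the arm can. A call with a gripper value outside its range is refused whole. The fingers move at their own pace and stop on an object; the grip force is fixed at half the most. Time passes only in rows, so rows that repeat a pose let the fingers close. It gives the time, the measured TCP pose, the force and the opening at its end, in the units of the state.
- bot.get_obs(): the state, without advancing time (a new reading comes with each control period).
- bot.camera(name): name is "scene" or "side" or "wrist"; returns a dict with "pixels" (420x560x3 uint8, red, green, blue), "intrinsics" (3x3 intrinsics, pixels), "world_to_cam" (4x4, takes a point from world to camera coordinates). Camera axes: x right, y down, z forward; pixel columns grow to the right and rows downward; lengths in m; the calibration is good to about 2 mm. A picture is of the moment at which its call begins. There is no depth.
- bot.job_done(): hands the job in, once; it reports no verdict.
The state is a dict: "clock": time; "joint_pos": joint angles; "joint_vel": joint speeds; "tau": joint torques, N m; "eef_pos": TCP position; "tool_rot": TCP orientation; "ft_force": force on the tool from outside, world axes, zero at the start; "ft_torque": the same for the moment, N m; "grip_width": finger opening in m.
Only numpy, scipy, OpenCV 4.12 (cv2) and the standard library are available. Lean on these libraries where they do the work, as an engineer would, in place of code of your own. Each camera call takes 0.05 s, during which the arm holds its last target. There are 200 camera calls.

## Working session

There is one attempt and no reset: what is moved stays moved. The work goes in short steps, Python scripts to look and compute and a tool call to move; the robot and the scene stay as the last step left them, time stands still between calls to the robot, and variables do not carry over. Pictures are saved under pics/ and viewed, about 12 in all and at most 16, crops included, and the job is handed in when it is done.

Besides the shell and the picture viewer there is one more tool, called by a JSON object that holds its "method" and its "body", one argument or row to a line. play_rows: Moves the arm, as the interface text tells. Its arguments: {"type":"object","properties":{"motion":{"type":"array","items":{"type":"object","properties":{"fingers":{"type":"number"},"translation":{"type":"array","items":{"type":"number"}},"roll":{"type":"number"}}}}},"required":["motion"]}

```bash
mkdir -p pics; ls; python3 - <<'E'
from workcell import bot
import cv2,numpy as np
o=bot.get_obs()
for k in o: print(k,np.round(o[k],4))
for n in ["scene","side","wrist"]:
    c=bot.camera(n); cv2.imwrite(f"pics/{n}0.png",c["pixels"][:,:,::-1])
    print(n,np.round(c["intrinsics"],1).tolist(),np.round(c["world_to_cam"],3).tolist())
a=cv2.imread("pics/scene0.png");b=cv2.imread("pics/side0.png")
E
```

```text
pics
clock 0.0
joint_pos [ 1.241   0.2414  0.0038  1.3352 -0.      1.5708]
joint_vel [-0.0003  0.0009 -0.0014 -0.0004  0.0021 -0.0003]
tau [ 3.00000e-04 -3.72320e+01  2.52407e+01  1.69000e-02  2.00000e-04
 -0.00000e+00]
eef_pos [0.1617 0.4725 0.2444]
tool_rot [ 8.136e-01  5.814e-01 -8.000e-04  6.000e-04]
ft_force [ 0.8511 -0.2152 -0.4862]
ft_torque [ 0.032   0.0386 -0.0192]
grip_width 0.0851
scene [[436.0, 0.0, 276.7], [0.0, 436.0, 208.6], [0.0, 0.0, 1.0]] [[0.425, 0.905, 0.016, -0.249], [0.749, -0.342, -0.568, -0.363], [-0.509, 0.253, -0.823, 1.287], [0.0, 0.0, 0.0, 1.0]]
side [[424.6, 0.0, 284.6], [0.0, 424.6, 220.2], [0.0, 0.0, 1.0]] [[-0.791, -0.612, -0.007, 0.434], [-0.446, 0.584, -0.678, 0.302], [0.419, -0.533, -0.735, 0.573], [0.0, 0.0, 0.0, 1.0]]
wrist [[354.4, 0.0, 280.0], [0.0, 354.4, 209.5], [0.0, 0.0, 1.0]] [[0.324, 0.946, -0.002, -0.5], [0.91, -0.311, 0.274, -0.035], [0.259, -0.09, -0.962, 0.377], [0.0, 0.0, 0.0, 1.0]]
```

View pics/scene0.png

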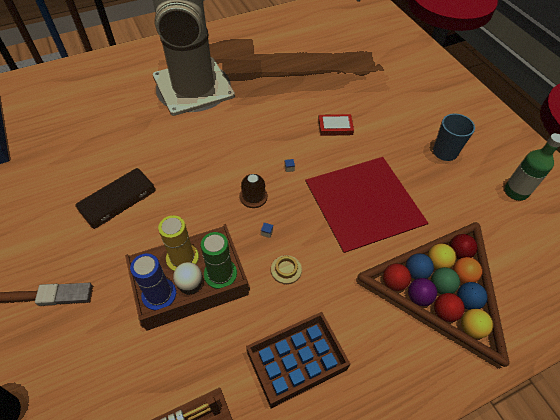

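View pics/side0.png

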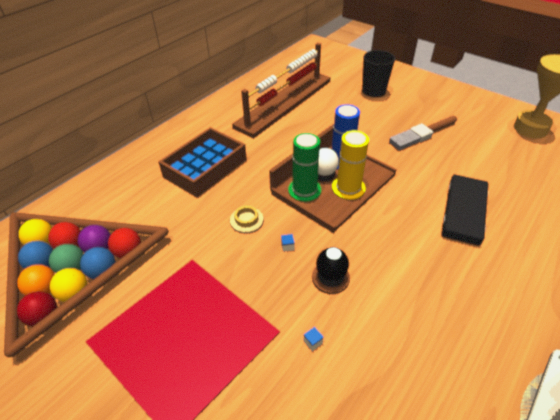

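Scene picture: the lids are at about blue (147,266), yellow (173,228) and green (215,245). The white ball is at (188,277), the brass ring at (286,268), the black ball at (253,187), and the mat is centred near (366,203). The side view shows the same items: lids at (346,112), (355,138) and (306,142), white ball (324,162), brass ring (247,218), black ball (332,266).

```bash
cat > h.py <<'E'
import cv2,numpy as np
from workcell import bot
def ray(c,uv):
    R=c["world_to_cam"][:3,:3];t=c["world_to_cam"][:3,3]
    d=R.T@np.linalg.inv(c["intrinsics"])@np.array([uv[0],uv[1],1.]);return -R.T@t,d/np.linalg.norm(d)
def onz(c,uv,z):
    o,d=ray(c,uv);return o+d*(z-o[2])/d[2]
def tri(cs,uvs):
    A=np.zeros((3,3));b=np.zeros(3);r=[ray(c,u) for c,u in zip(cs,uvs)]
    for o,d in r: P=np.eye(3)-np.outer(d,d);A+=P;b+=P@o
    p=np.linalg.solve(A,b);return p,max(np.linalg.norm((np.eye(3)-np.outer(d,d))@(p-o)) for o,d in r)
def hsv(c): return cv2.cvtColor(c["pixels"],cv2.COLOR_RGB2HSV)
def blob(c,lo,hi,near,rad=400,amin=20):
    m=cv2.inRange(hsv(c),np.array(lo),np.array(hi))
    n,l,s,ce=cv2.connectedComponentsWithStats(m)
    k=[i for i in range(1,n) if s[i,4]>=amin and np.hypot(*(ce[i]-near))<rad]
    if not k: return None
    i=min(k,key=lambda i:np.hypot(*(ce[i]-near)))
    return ce[i],s[i],(l==i).astype(np.uint8)
E
python3 - <<'E'
from h import *
np.set_printoptions(precision=4,suppress=True)
S=bot.camera("scene");D=bot.camera("side");cs=[S,D]
nm={"blue":((147,266),(346,112)),"yellow":((173,226),(355,138)),"green":((215,243),(306,142)),"ball":((188,277),(324,162))}
for n,(a,b) in nm.items():
    uv=[]
    for c,p in zip(cs,(a,b)):
        r=blob(c,(0,0,140),(179,90,255),p,15)
        print(n,c["pixels"][p[1],p[0]],hsv(c)[p[1],p[0]],None if r is None else (r[0],r[1]))
        if r is not None: uv.append(r[0]);print('   z.141',onz(c,r[0],.141))
    if len(uv)==2: print('  tri',*tri(cs,uv))
for n,z,p,lo,hi in [("mat",.004,((366,203),(185,340)),(170,120,60),(179,255,255)),("mat",.004,((366,203),(185,340)),(0,200,60),(4,255,255))]:
  for c,q in zip(cs,p):
    r=blob(c,lo,hi,q,60,500)
    if r: 
        print(n,r[1]);b=cv2.boxPoints(cv2.minAreaRect(cv2.findNonZero(r[2])))
        ap=cv2.approxPolyDP(cv2.convexHull(cv2.findNonZero(r[2])),8,True)[:,0]
        w=np.array([onz(c,u.astype(float),z) for u in ap]);print(ap.tolist(),w,w.mean(0))
for c,q,bb in zip(cs,((286,268),(247,218)),((253,187),(332,266))):
    print("ring px",c["pixels"][q[1]-16:q[1]+17:2,q[0]].tolist(), onz(c,q,.022),'black',onz(c,bb,.044))
    cv2.imwrite(f"pics/z{q[0]}.png",cv2.resize(c["pixels"][q[1]-70:q[1]+50,q[0]-160:q[0]+130][:,:,::-1],None,fx=2.7,fy=2.7))
E
```

```text
blue [155 151 130] [ 25  41 155] (array([143.7007, 265.0282]), array([134, 256,  20,  19, 284], dtype=int32))
   z.141 [ 0.6026 -0.278   0.141 ]
blue [243 237 219] [ 23  25 243] (array([347.2922, 109.6119]), array([335, 104,  26,  13, 219], dtype=int32))
   z.141 [ 0.6023 -0.2824  0.141 ]
  tri [ 0.6019 -0.2789  0.1421] 0.0015215725712333153
yellow [159 153 129] [ 24  48 159] (array([170.8848, 225.4815]), array([162, 218,  19,  16, 243], dtype=int32))
   z.141 [ 0.5411 -0.2076  0.141 ]
yellow [243 237 218] [ 23  26 243] (array([355.0054, 137.6973]), array([346, 132,  19,  12, 185], dtype=int32))
   z.141 [ 0.5398 -0.2098  0.141 ]
  tri [ 0.5401 -0.2083  0.1411] 0.0011420348141814982
green [155 150 125] [ 25  49 155] (array([213.5885, 242.7423]), array([204, 235,  20,  17, 260], dtype=int32))
   z.141 [ 0.6115 -0.1461  0.141 ]
green [244 239 221] [ 23  24 244] (array([306.133 , 139.8899]), array([296, 134,  21,  13, 218], dtype=int32))
   z.141 [ 0.6098 -0.1481  0.141 ]
  tri [ 0.6104 -0.147   0.1408] 0.0012825577017295
ball [156 168 167] [ 88  18 168] (array([186.1383, 273.9638]), ar
[... 686 characters left out ...]
 0.004 ]] [0.5556 0.2553 0.004 ]
ring px [[151, 103, 55], [158, 97, 57], [160, 129, 65], [100, 85, 39], [51, 31, 9], [163, 149, 95], [154, 136, 86], [157, 154, 98], [154, 146, 92], [157, 154, 97], [157, 149, 97], [159, 139, 64], [62, 41, 15], [111, 78, 47], [157, 146, 91], [162, 147, 94], [100, 63, 37]] [ 0.6638 -0.0151  0.022 ] black [0.4515 0.0009 0.044 ]
ring px [[244, 180, 90], [244, 180, 86], [241, 207, 84], [154, 122, 51], [119, 86, 44], [208, 178, 104], [244, 235, 150], [243, 239, 157], [244, 238, 156], [243, 230, 133], [205, 160, 64], [120, 88, 41], [140, 114, 65], [239, 227, 142], [239, 225, 138], [166, 126, 74], [232, 154, 82]] [ 0.6455 -0.0062  0.022 ] black [0.4419 0.0047 0.044 ]
```

The lids triangulate to z ≈ 0.141, as they should. Blue and green are 133 mm apart (2 × 66), and yellow is 66 mm in front of the ball. Next I'll hover with the jaws along world y and refine with the wrist camera.

{"method": "play_rows", "body": {
  "motion": [
    {"fingers": -1,"translation": [-2,2.8,-0.5],"roll": -1},
    {"fingers": -1,"translation": [-4.1,5.6,-1],"roll": -3},
    {"fingers": -1,"translation": [-6.1,8.4,-2],"roll": -5},
    {"fingers": -1,"translation": [-8.2,11.3,-3],"roll": -7},
    {"fingers": -1,"translation": [-10.2,14.1,-4],"roll": -9},
    {"fingers": -1,"translation": [-12.3,16.9,-5.5],"roll": -11},
    {"fingers": -1,"translation": [-14.3,19.7,-5.5],"roll": -13},
    {"fingers": -1,"translation": [-16.4,22.5,-5.5],"roll": -15},
    {"fingers": -1,"translation": [-18.4,25.3,-5.5],"roll": -17},
    {"fingers": -1,"translation": [-20.5,28.2,-5.5],"roll": -18.9},
    {"fingers": -1,"translation": [-22.5,31,-5.5],"roll": -18.9},
    {"fingers": -1,"translation": [-24.6,33.8,-5.5],"roll": -18.9},
    {"fingers": -1,"translation": [-26.6,36.6,-5.5],"roll": -18.9},
    {"fingers": -1,"translation": [-28.7,39.4,-5.5],"roll": -18.9},
    {"fingers": -1,"translation": [-30.7,42.2,-5.5],"roll": -18.9},
    {"fingers": -1,"translation": [-32.8,45,-5.5],"roll": -18.9},
    {"fingers": -1,"translation": [-34.8,47.9,-5.5],"roll": -18.9},
    {"fingers": -1,"translation": [-36.9,50.7,-5.5],"roll": -18.9},
    {"fingers": -1,"translation": [-38.9,53.5,-5.5],"roll": -18.9},
    {"fingers": -1,"translation": [-41,56.3,-5.5],"roll": -18.9}
  ]
}}

```text
clock: 1.92
eef_pos: [0.5625, -0.0987, 0.3001]
tool_rot: [0.707, 0.707, 0.0, -0.0]
ft_force: [1.7, 0.2, 0.6]
grip_width: 0.0857
```

```bash
python3 - <<'E'
from h import *
o=bot.get_obs();print(o["eef_pos"],o["tool_rot"],o["joint_pos"])
c=bot.camera("wrist");cv2.imwrite("pics/wrist1.png",c["pixels"][:,:,::-1]);np.savez("w1.npz",**c)
P=c["world_to_cam"]
for n,p in dict(blue=(.602,-.280,.141),yellow=(.540,-.209,.141),green=(.611,-.147,.141),ring=(.655,-.01,.022),ball=(.6066,-.2135,.048),black=(.447,.003,.044)).items():
    q=c["intrinsics"]@(P@np.array([*p,1]))[:3];print(n,q[:2]/q[2])
E
```

```text
[ 0.56246999 -0.09874318  0.3000782 ] [ 7.07169826e-01  7.07043714e-01  1.06358872e-05 -1.52962395e-04] [-1.73879869e-01  3.73053764e-01  3.29390476e-01  1.52737129e+00
  1.93072961e-04 -1.73701542e-01]
blue [ 68.74567152 240.42298993]
yellow [143.61577491 168.86323285]
green [223.70283885 250.08246621]
ring [351.94489889 246.16083091]
ball [176.68593094 214.47580098]
black [380.59450061  61.05150131]
```

View pics/wrist1.png

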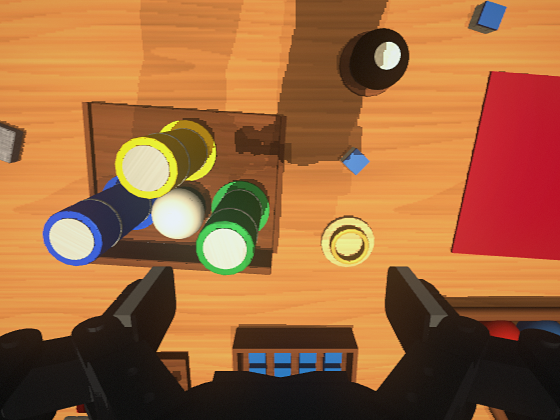

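The wrist picture shows lids at blue (75,240), yellow (147,167) and green (226,247), the ball at (178,213), the brass ring at (349,242) and the black ball at (375,60). I'll measure these precisely with ellipse fits.

```bash
python3 - <<'E'
from h import *
np.set_printoptions(precision=4,suppress=True)
c=dict(np.load("w1.npz"))
for n,p in dict(blue=(75,240),yellow=(147,167),green=(226,247),ball=(178,213)).items():
    r=blob(c,(0,0,150),(179,75,255),p,15)
    if r is None: print(n,hsv(c)[p[1],p[0]]);continue
    e=cv2.fitEllipse(cv2.convexHull(cv2.findNonZero(r[2])));print(n,r[0],r[1],e,onz(c,e[0],.141 if n!="ball" else .048))
h=hsv(c);print(h[242,318:382:2].tolist())
# stand: everything paler/yellower than table
r=None
g=cv2.cvtColor(c["pixels"],cv2.COLOR_RGB2LAB)
for lo,hi in [((20,0,0),(35,255,255)),((20,0,100),(35,190,255))]:
    m=cv2.inRange(h[200:285,305:395],lo,hi);m=cv2.morphologyEx(m,cv2.MORPH_OPEN,np.ones((3,3)))
    k=max(cv2.findContours(m,0,1)[0],key=cv2.contourArea);k=cv2.convexHull(k);e=cv2.fitEllipse(k);ce=np.array(e[0])+(305,200)
    print(e[1],ce,'z8',onz(c,ce,.008),'z22',onz(c,ce,.022))
m=cv2.inRange(h,(0,0,0),(179,255,60))
print(c["intrinsics"][0,0])
E
```

```text
blue [ 71.1183 238.7343] [  49  219   45   41 1445] ((71.16914367675781, 238.69651794433594), (38.97004699707031, 46.7931022644043), 120.0324935913086) [ 0.6004 -0.2777  0.141 ]
yellow [145.5622 167.9266] [ 123  146   46   45 1649] ((145.52989196777344, 167.90907287597656), (43.30813980102539, 48.04270553588867), 132.4141387939453) [ 0.5392 -0.2074  0.141 ]
green [224.3443 248.3221] [ 203  228   44   41 1400] ((224.32254028320312, 248.27981567382812), (40.218292236328125, 43.819244384765625), 103.723388671875) [ 0.6093 -0.1464  0.141 ]
ball [176.2255 214.6202] [ 151  191   50   48 1885] ((176.24537658691406, 214.57635498046875), (47.344505310058594, 50.703521728515625), 109.31407165527344) [ 0.6067 -0.214   0.048 ]
[[17, 164, 236], [15, 172, 196], [28, 107, 234], [30, 98, 235], [30, 97, 236], [28, 105, 241], [16, 186, 78], [24, 164, 237], [24, 166, 236], [27, 122, 236], [30, 98, 235], [29, 98, 236], [29, 98, 236], [29, 97, 236], [29, 98, 236], [29, 97, 236], [29, 98, 236], [29, 99, 236], [29, 99, 236], [29, 100, 235], [28, 99, 236], [29, 98, 238], [19, 141, 165], [21, 172, 191], [24, 162, 237], [24, 145, 237], [28, 102, 237], [28, 103, 236], [18, 148, 232], [17, 161, 236], [17, 162, 235], [17, 161, 236]]
(48.31633758544922, 53.14580154418945) [347.4367 241.8955] z8 [ 0.6548 -0.013   0.008 ] z22 [ 0.6494 -0.0158  0.022 ]
(48.31633758544922, 53.14580154418945) [347.4367 241.8955] z8 [ 0.6548 -0.013   0.008 ] z22 [ 0.6494 -0.0158  0.022 ]
354.4405199453593
```

The wrist values agree with the first measurement to within 2 mm. Now I'll pick up green.

{"method": "play_rows", "body": {
  "motion": [
    {"fingers": -1,"translation": [-1.6,1.6,0],"roll": 0},
    {"fingers": -1,"translation": [-3.2,3.2,1],"roll": 0},
    {"fingers": -1,"translation": [-4.8,4.75,3],"roll": 0},
    {"fingers": -1,"translation": [-4.8,4.75,5],"roll": 0},
    {"fingers": -1,"translation": [-4.8,4.75,7],"roll": 0},
    {"fingers": -1,"translation": [-4.8,4.75,9],"roll": 0},
    {"fingers": -1,"translation": [-4.8,4.75,11],"roll": 0},
    {"fingers": -1,"translation": [-4.8,4.75,13],"roll": 0},
    {"fingers": -1,"translation": [-4.8,4.75,15],"roll": 0},
    {"fingers": -1,"translation": [-4.8,4.75,16.5],"roll": 0},
    {"fingers": -1,"translation": [-4.8,4.75,17.5],"roll": 0},
    {"fingers": -1,"translation": [-4.8,4.75,18.2],"roll": 0},
    {"fingers": -1,"translation": [-4.8,4.75,18.5],"roll": 0},
    {"fingers": -1,"translation": [-4.8,4.75,18.5],"roll": 0},
    {"fingers": -1,"translation": [-4.8,4.75,18.5],"roll": 0}
  ]
}}

```text
clock: 3.22
eef_pos: [0.6099, -0.1453, 0.1161]
tool_rot: [0.707, 0.707, 0.0, 0.001]
ft_force: [-0.3, -0.7, -0.2]
grip_width: 0.0857
```

```bash
python3 - <<'E'
from h import *
c=bot.camera("scene");cv2.imwrite("pics/s2.png",cv2.resize(c["pixels"][130:340,100:380][:,:,::-1],None,fx=2.7,fy=2.7))
E
```

```text
(no output)
```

View pics/s2.png

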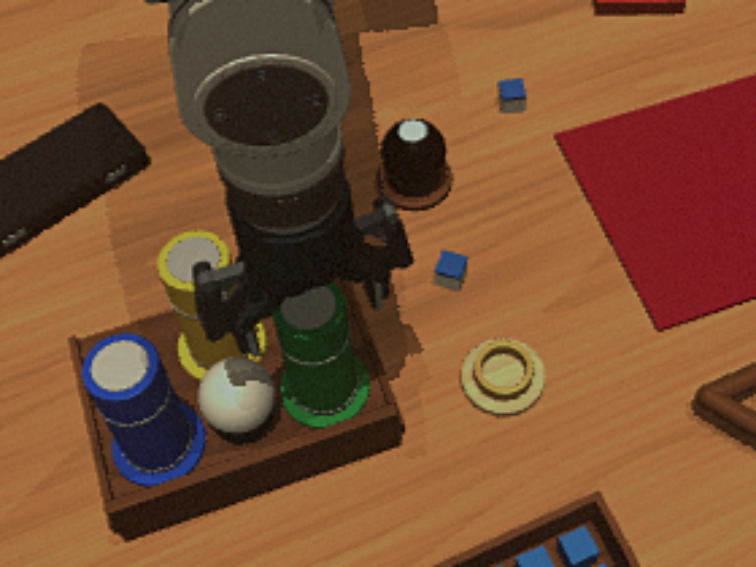

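The crop shows the jaws straddling the green tin at about (310,300), clear of yellow and the ball. I'll close and lift slightly.

{"method": "play_rows", "body": {
  "motion": [
    {"fingers": 0.8,"translation": [0,0,0],"roll": 0},
    {"fingers": 0.8,"translation": [0,0,0],"roll": 0},
    {"fingers": 0.8,"translation": [0,0,0],"roll": 0},
    {"fingers": 0.8,"translation": [0,0,0],"roll": 0},
    {"fingers": 0.8,"translation": [0,0,0],"roll": 0},
    {"fingers": 0.8,"translation": [0,0,0],"roll": 0},
    {"fingers": 0.8,"translation": [0,0,0],"roll": 0},
    {"fingers": 0.8,"translation": [0,0,0],"roll": 0},
    {"fingers": 0.8,"translation": [0,0,0],"roll": 0},
    {"fingers": 0.8,"translation": [0,0,-0.5],"roll": 0},
    {"fingers": 0.8,"translation": [0,0,-1.5],"roll": 0},
    {"fingers": 0.8,"translation": [0,0,-3],"roll": 0},
    {"fingers": 0.8,"translation": [0,0,-4.5],"roll": 0},
    {"fingers": 0.8,"translation": [0,0,-6],"roll": 0},
    {"fingers": 0.8,"translation": [0,0,-7.5],"roll": 0},
    {"fingers": 0.8,"translation": [0,0,-8.5],"roll": 0},
    {"fingers": 0.8,"translation": [0,0,-9],"roll": 0},
    {"fingers": 0.8,"translation": [0,0,-9],"roll": 0}
  ]
}}

```text
clock: 4.77
eef_pos: [0.6098, -0.1452, 0.2065]
tool_rot: [0.707, 0.707, 0.001, 0.001]
ft_force: [0.6, -0.3, -3.0]
grip_width: 0.0506
```

{"method": "play_rows", "body": {
  "motion": [
    {"fingers": 0.8,"translation": [0.6,0,0],"roll": 0},
    {"fingers": 0.8,"translation": [1.8,0.2,0],"roll": 0},
    {"fingers": 0.8,"translation": [3.6,0.4,0],"roll": 0},
    {"fingers": 0.8,"translation": [5.8,0.6,0],"roll": 0},
    {"fingers": 0.8,"translation": [8.2,0.8,0],"roll": 0},
    {"fingers": 0.8,"translation": [10.8,1,0],"roll": 0},
    {"fingers": 0.8,"translation": [13.4,1.2,0],"roll": 0},
    {"fingers": 0.8,"translation": [16,1.4,0],"roll": 0},
    {"fingers": 0.8,"translation": [18.6,1.6,0],"roll": 0},
    {"fingers": 0.8,"translation": [21.2,1.8,0],"roll": 0},
    {"fingers": 0.8,"translation": [23.8,2,0],"roll": 0},
    {"fingers": 0.8,"translation": [26.4,2.2,0],"roll": 0},
    {"fingers": 0.8,"translation": [29,2.4,0],"roll": 0},
    {"fingers": 0.8,"translation": [31.6,2.6,0],"roll": 0},
    {"fingers": 0.8,"translation": [34,2.8,0],"roll": 0},
    {"fingers": 0.8,"translation": [36,3,0],"roll": 0},
    {"fingers": 0.8,"translation": [37.5,3.2,0],"roll": 0},
    {"fingers": 0.8,"translation": [38.3,3.2,0],"roll": 0},
    {"fingers": 0.8,"translation": [38.5,3.2,0],"roll": 0},
    {"fingers": 0.8,"translation": [38.5,3.2,0],"roll": 0}
  ]
}}

```text
clock: 6.43
eef_pos: [0.6405, 0.2406, 0.2043]
tool_rot: [0.707, 0.708, -0.001, -0.0]
ft_force: [-0.6, -0.9, -3.0]
grip_width: 0.0509
```

{"method": "play_rows", "body": {
  "motion": [
    {"fingers": 0.8,"translation": [0,0,0.5],"roll": 0},
    {"fingers": 0.8,"translation": [0,0,1.5],"roll": 0},
    {"fingers": 0.8,"translation": [0,0,3],"roll": 0},
    {"fingers": 0.8,"translation": [0,0,4.5],"roll": 0},
    {"fingers": 0.8,"translation": [0,0,6],"roll": 0},
    {"fingers": 0.8,"translation": [0,0,7.5],"roll": 0},
    {"fingers": 0.8,"translation": [0,0,8.5],"roll": 0},
    {"fingers": 0.8,"translation": [0,0,9.2],"roll": 0},
    {"fingers": 0.8,"translation": [0,0,9.6],"roll": 0},
    {"fingers": 0.8,"translation": [0,0,9.8],"roll": 0},
    {"fingers": 0.8,"translation": [0,0,10],"roll": 0},
    {"fingers": 0.8,"translation": [0,0,10],"roll": 0},
    {"fingers": 0.8,"translation": [0,0,10],"roll": 0}
  ]
}}

```text
clock: 7.52
eef_pos: [0.6417, 0.24, 0.1061]
tool_rot: [0.707, 0.707, 0.001, 0.0]
ft_force: [-0.8, -0.1, -3.0]
grip_width: 0.0513
```

{"method": "play_rows", "body": {
  "motion": [
    {"fingers": 0.8,"translation": [0,0,0.1],"roll": 0},
    {"fingers": 0.8,"translation": [0,0,0.15],"roll": 0},
    {"fingers": 0.8,"translation": [0,0,0.2],"roll": 0},
    {"fingers": 0.8,"translation": [0,0,0.2],"roll": 0},
    {"fingers": 0.8,"translation": [0,0,0.2],"roll": 0}
  ]
}}

```text
clock: 7.93
eef_pos: [0.6417, 0.24, 0.1044]
tool_rot: [0.707, 0.707, 0.001, 0.0]
ft_force: [-0.4, -0.1, 2.0]
grip_width: 0.0509
```

Contact felt (z force went from -3 to +2 N). I'll release and rise.

{"method": "play_rows", "body": {
  "motion": [
    {"fingers": -0.2,"translation": [0,0,0],"roll": 0},
    {"fingers": -0.4,"translation": [0,0,0],"roll": 0},
    {"fingers": -0.6,"translation": [0,0,0],"roll": 0},
    {"fingers": -0.8,"translation": [0,0,0],"roll": 0},
    {"fingers": -1,"translation": [0,0,0],"roll": 0},
    {"fingers": -1,"translation": [0,0,0],"roll": 0},
    {"fingers": -1,"translation": [0,0,0],"roll": 0},
    {"fingers": -1,"translation": [0,0,0],"roll": 0},
    {"fingers": -1,"translation": [0,0,-0.5],"roll": 0},
    {"fingers": -1,"translation": [0,0,-1.5],"roll": 0},
    {"fingers": -1,"translation": [0,0,-3],"roll": 0},
    {"fingers": -1,"translation": [0,0,-5],"roll": 0},
    {"fingers": -1,"translation": [0,0,-7],"roll": 0},
    {"fingers": -1,"translation": [0,0,-9],"roll": 0},
    {"fingers": -1,"translation": [0,0,-10.5],"roll": 0},
    {"fingers": -1,"translation": [0,0,-10.5],"roll": 0}
  ]
}}

```text
clock: 9.27
eef_pos: [0.6433, 0.2406, 0.2142]
tool_rot: [0.707, 0.707, 0.004, 0.002]
ft_force: [0.2, 0.3, 1.4]
grip_width: 0.0853
```

```bash
python3 - <<'E'
from h import *
print(bot.get_obs()["grip_width"])
c=bot.camera("scene");d=bot.camera("side");cv2.imwrite("pics/s3.png",np.hstack([c["pixels"][100:350,100:450],d["pixels"][60:310,150:500]])[:,:,::-1])
E
```

```text
0.08534606066157507
```

View pics/s3.png

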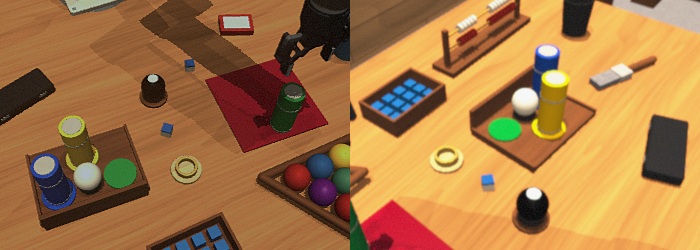

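The combined view shows green upright on the mat (lid at about (292,90) in the left crop), and the white ball undisturbed. Next is yellow.

{"method": "play_rows", "body": {
  "motion": [
    {"fingers": -1,"translation": [-1,-0.2,0],"roll": 0},
    {"fingers": -1,"translation": [-3.5,-0.8,0],"roll": 0},
    {"fingers": -1,"translation": [-7,-1.6,0],"roll": 0},
    {"fingers": -1,"translation": [-10.5,-2.4,0],"roll": 0},
    {"fingers": -1,"translation": [-14,-3.2,0],"roll": 0},
    {"fingers": -1,"translation": [-17.5,-4,0],"roll": 0},
    {"fingers": -1,"translation": [-21,-4.8,0],"roll": 0},
    {"fingers": -1,"translation": [-24.5,-5.6,0],"roll": 0},
    {"fingers": -1,"translation": [-28,-6.4,0],"roll": 0},
    {"fingers": -1,"translation": [-31.5,-7.2,0],"roll": 0},
    {"fingers": -1,"translation": [-35,-8,0],"roll": 0},
    {"fingers": -1,"translation": [-38.5,-8.8,0],"roll": 0},
    {"fingers": -1,"translation": [-41.5,-9.4,0],"roll": 0},
    {"fingers": -1,"translation": [-43.5,-9.9,0],"roll": 0},
    {"fingers": -1,"translation": [-44.5,-10.2,0],"roll": 0},
    {"fingers": -1,"translation": [-44.8,-10.2,0],"roll": 0},
    {"fingers": -1,"translation": [-44.8,-10.2,0],"roll": 0},
    {"fingers": -1,"translation": [-44.8,-10.2,0],"roll": 0}
  ]
}}

```text
clock: 10.87
eef_pos: [0.5392, -0.2072, 0.2078]
tool_rot: [0.707, 0.707, 0.0, -0.001]
ft_force: [-0.2, -0.4, -0.7]
grip_width: 0.0855
```

{"method": "play_rows", "body": {
  "motion": [
    {"fingers": -1,"translation": [0,0,1],"roll": 0},
    {"fingers": -1,"translation": [0,0,3],"roll": 0},
    {"fingers": -1,"translation": [0,0,5],"roll": 0},
    {"fingers": -1,"translation": [0,0,7],"roll": 0},
    {"fingers": -1,"translation": [0,0,8.5],"roll": 0},
    {"fingers": -1,"translation": [0,0,9.2],"roll": 0},
    {"fingers": -1,"translation": [0,0,9.4],"roll": 0},
    {"fingers": -1,"translation": [0,0,9.4],"roll": 0},
    {"fingers": -1,"translation": [0,0,9.4],"roll": 0}
  ]
}}

```text
clock: 11.62
eef_pos: [0.5401, -0.2079, 0.1151]
tool_rot: [0.707, 0.707, 0.0, 0.001]
ft_force: [-0.5, 0.1, 0.1]
grip_width: 0.0854
```

{"method": "play_rows", "body": {
  "motion": [
    {"fingers": 0.8,"translation": [0,0,0],"roll": 0},
    {"fingers": 0.8,"translation": [0,0,0],"roll": 0},
    {"fingers": 0.8,"translation": [0,0,0],"roll": 0},
    {"fingers": 0.8,"translation": [0,0,0],"roll": 0},
    {"fingers": 0.8,"translation": [0,0,0],"roll": 0},
    {"fingers": 0.8,"translation": [0,0,0],"roll": 0},
    {"fingers": 0.8,"translation": [0,0,0],"roll": 0},
    {"fingers": 0.8,"translation": [0,0,0],"roll": 0},
    {"fingers": 0.8,"translation": [0,0,0],"roll": 0},
    {"fingers": 0.8,"translation": [0,0,-0.5],"roll": 0},
    {"fingers": 0.8,"translation": [0,0,-1.5],"roll": 0},
    {"fingers": 0.8,"translation": [0,0,-3],"roll": 0},
    {"fingers": 0.8,"translation": [0,0,-4.5],"roll": 0},
    {"fingers": 0.8,"translation": [0,0,-6],"roll": 0},
    {"fingers": 0.8,"translation": [0,0,-7.5],"roll": 0},
    {"fingers": 0.8,"translation": [0,0,-8.5],"roll": 0},
    {"fingers": 0.8,"translation": [0,0,-9],"roll": 0},
    {"fingers": 0.8,"translation": [0,0,-9],"roll": 0}
  ]
}}

```text
clock: 13.12
eef_pos: [0.5398, -0.2084, 0.2055]
tool_rot: [0.707, 0.707, 0.0, 0.001]
ft_force: [-0.1, -0.7, -2.6]
grip_width: 0.0508
```

{"method": "play_rows", "body": {
  "motion": [
    {"fingers": 0.8,"translation": [0.7,0,0],"roll": 0},
    {"fingers": 0.8,"translation": [2.2,-0.2,0],"roll": 0},
    {"fingers": 0.8,"translation": [4.4,-0.4,0],"roll": 0},
    {"fingers": 0.8,"translation": [7,-0.6,0],"roll": 0},
    {"fingers": 0.8,"translation": [10,-0.8,0],"roll": 0},
    {"fingers": 0.8,"translation": [13,-1,0],"roll": 0},
    {"fingers": 0.8,"translation": [16,-1.2,0],"roll": 0},
    {"fingers": 0.8,"translation": [19,-1.4,0],"roll": 0},
    {"fingers": 0.8,"translation": [22,-1.6,0],"roll": 0},
    {"fingers": 0.8,"translation": [25,-1.8,0],"roll": 0},
    {"fingers": 0.8,"translation": [28,-2,0],"roll": 0},
    {"fingers": 0.8,"translation": [31,-2.3,0],"roll": 0},
    {"fingers": 0.8,"translation": [34,-2.6,0],"roll": 0},
    {"fingers": 0.8,"translation": [37,-2.9,0],"roll": 0},
    {"fingers": 0.8,"translation": [40,-3.2,0],"roll": 0},
    {"fingers": 0.8,"translation": [42.4,-3.5,0],"roll": 0},
    {"fingers": 0.8,"translation": [44,-3.8,0],"roll": 0},
    {"fingers": 0.8,"translation": [44.8,-3.8,0],"roll": 0},
    {"fingers": 0.8,"translation": [44.8,-3.8,0],"roll": 0},
    {"fingers": 0.8,"translation": [44.8,-3.8,0],"roll": 0}
  ]
}}

```text
clock: 14.78
eef_pos: [0.5004, 0.2398, 0.2036]
tool_rot: [0.707, 0.708, -0.001, -0.0]
ft_force: [-0.1, -0.9, -2.2]
grip_width: 0.0508
```

{"method": "play_rows", "body": {
  "motion": [
    {"fingers": 0.8,"translation": [0,0,0.5],"roll": 0},
    {"fingers": 0.8,"translation": [0,0,1.5],"roll": 0},
    {"fingers": 0.8,"translation": [0,0,3],"roll": 0},
    {"fingers": 0.8,"translation": [0,0,4.5],"roll": 0},
    {"fingers": 0.8,"translation": [0,0,6],"roll": 0},
    {"fingers": 0.8,"translation": [0,0,7.5],"roll": 0},
    {"fingers": 0.8,"translation": [0,0,8.5],"roll": 0},
    {"fingers": 0.8,"translation": [0,0,9.2],"roll": 0},
    {"fingers": 0.8,"translation": [0,0,9.6],"roll": 0},
    {"fingers": 0.8,"translation": [0,0,9.8],"roll": 0},
    {"fingers": 0.8,"translation": [0,0,10],"roll": 0},
    {"fingers": 0.8,"translation": [0,0,10],"roll": 0},
    {"fingers": 0.8,"translation": [0,0,10],"roll": 0}
  ]
}}

```text
clock: 15.87
eef_pos: [0.5017, 0.24, 0.1049]
tool_rot: [0.707, 0.707, 0.001, 0.0]
ft_force: [-0.3, 0.0, -2.0]
grip_width: 0.051
```

{"method": "play_rows", "body": {
  "motion": [
    {"fingers": 0.8,"translation": [0,0,0.1],"roll": 0},
    {"fingers": 0.8,"translation": [0,0,0.15],"roll": 0},
    {"fingers": 0.8,"translation": [0,0,0.2],"roll": 0},
    {"fingers": 0.8,"translation": [0,0,0.2],"roll": 0},
    {"fingers": 0.8,"translation": [0,0,0.2],"roll": 0}
  ]
}}

```text
clock: 16.28
eef_pos: [0.5017, 0.2401, 0.1035]
tool_rot: [0.707, 0.707, 0.001, 0.0]
ft_force: [-1.5, -1.2, 5.6]
grip_width: 0.0506
```

{"method": "play_rows", "body": {
  "motion": [
    {"fingers": -0.2,"translation": [0,0,0],"roll": 0},
    {"fingers": -0.4,"translation": [0,0,0],"roll": 0},
    {"fingers": -0.6,"translation": [0,0,0],"roll": 0},
    {"fingers": -0.8,"translation": [0,0,0],"roll": 0},
    {"fingers": -1,"translation": [0,0,0],"roll": 0},
    {"fingers": -1,"translation": [0,0,0],"roll": 0},
    {"fingers": -1,"translation": [0,0,0],"roll": 0},
    {"fingers": -1,"translation": [0,0,0],"roll": 0},
    {"fingers": -1,"translation": [0,0,-0.5],"roll": 0},
    {"fingers": -1,"translation": [0,0,-1.5],"roll": 0},
    {"fingers": -1,"translation": [0,0,-3],"roll": 0},
    {"fingers": -1,"translation": [0,0,-5],"roll": 0},
    {"fingers": -1,"translation": [0,0,-7],"roll": 0},
    {"fingers": -1,"translation": [0,0,-9],"roll": 0},
    {"fingers": -1,"translation": [0,0,-10.5],"roll": 0},
    {"fingers": -1,"translation": [0,0,-10.5],"roll": 0}
  ]
}}

```text
clock: 17.62
eef_pos: [0.5034, 0.2408, 0.2123]
tool_rot: [0.707, 0.707, 0.004, 0.001]
ft_force: [0.6, 0.7, 0.6]
grip_width: 0.0854
```

{"method": "play_rows", "body": {
  "motion": [
    {"fingers": -1,"translation": [-1,0.2,0],"roll": 0},
    {"fingers": -1,"translation": [-3.5,0.6,0],"roll": 0},
    {"fingers": -1,"translation": [-7,1.3,0],"roll": 0},
    {"fingers": -1,"translation": [-10.5,2,0],"roll": 0},
    {"fingers": -1,"translation": [-14,2.7,0],"roll": 0},
    {"fingers": -1,"translation": [-17.5,3.4,0],"roll": 0},
    {"fingers": -1,"translation": [-21,4,0],"roll": 0},
    {"fingers": -1,"translation": [-24.5,4.7,0],"roll": 0},
    {"fingers": -1,"translation": [-28,5.4,0],"roll": 0},
    {"fingers": -1,"translation": [-31.5,6,0],"roll": 0},
    {"fingers": -1,"translation": [-35,6.7,0],"roll": 0},
    {"fingers": -1,"translation": [-38.5,7.4,0],"roll": 0},
    {"fingers": -1,"translation": [-42,8,0],"roll": 0},
    {"fingers": -1,"translation": [-45.5,8.7,0],"roll": 0},
    {"fingers": -1,"translation": [-48.5,9.3,0],"roll": 0},
    {"fingers": -1,"translation": [-50.8,9.8,0],"roll": 0},
    {"fingers": -1,"translation": [-51.9,10,0],"roll": 0},
    {"fingers": -1,"translation": [-51.9,10,0],"roll": 0},
    {"fingers": -1,"translation": [-51.9,10,0],"roll": 0}
  ]
}}

```text
clock: 19.2
eef_pos: [0.6004, -0.279, 0.2059]
tool_rot: [0.707, 0.707, -0.0, -0.001]
ft_force: [0.2, -0.3, -0.3]
grip_width: 0.0856
```

{"method": "play_rows", "body": {
  "motion": [
    {"fingers": -1,"translation": [0,0,1],"roll": 0},
    {"fingers": -1,"translation": [0,0,3],"roll": 0},
    {"fingers": -1,"translation": [0,0,5],"roll": 0},
    {"fingers": -1,"translation": [0,0,7],"roll": 0},
    {"fingers": -1,"translation": [0,0,8.5],"roll": 0},
    {"fingers": -1,"translation": [0,0,9.2],"roll": 0},
    {"fingers": -1,"translation": [0,0,9.4],"roll": 0},
    {"fingers": -1,"translation": [0,0,9.4],"roll": 0},
    {"fingers": -1,"translation": [0,0,9.4],"roll": 0}
  ]
}}

```text
clock: 19.95
eef_pos: [0.602, -0.2787, 0.1144]
tool_rot: [0.707, 0.707, 0.0, 0.001]
ft_force: [0.8, 0.1, 0.2]
grip_width: 0.0852
```

{"method": "play_rows", "body": {
  "motion": [
    {"fingers": 0.8,"translation": [0,0,0],"roll": 0},
    {"fingers": 0.8,"translation": [0,0,0],"roll": 0},
    {"fingers": 0.8,"translation": [0,0,0],"roll": 0},
    {"fingers": 0.8,"translation": [0,0,0],"roll": 0},
    {"fingers": 0.8,"translation": [0,0,0],"roll": 0},
    {"fingers": 0.8,"translation": [0,0,0],"roll": 0},
    {"fingers": 0.8,"translation": [0,0,0],"roll": 0},
    {"fingers": 0.8,"translation": [0,0,0],"roll": 0},
    {"fingers": 0.8,"translation": [0,0,0],"roll": 0},
    {"fingers": 0.8,"translation": [0,0,-0.5],"roll": 0},
    {"fingers": 0.8,"translation": [0,0,-1.5],"roll": 0},
    {"fingers": 0.8,"translation": [0,0,-3],"roll": 0},
    {"fingers": 0.8,"translation": [0,0,-4.5],"roll": 0},
    {"fingers": 0.8,"translation": [0,0,-6],"roll": 0},
    {"fingers": 0.8,"translation": [0,0,-7.5],"roll": 0},
    {"fingers": 0.8,"translation": [0,0,-8.5],"roll": 0},
    {"fingers": 0.8,"translation": [0,0,-9],"roll": 0},
    {"fingers": 0.8,"translation": [0,0,-9],"roll": 0}
  ]
}}

```text
clock: 21.45
eef_pos: [0.6017, -0.2795, 0.2045]
tool_rot: [0.707, 0.707, 0.0, 0.001]
ft_force: [-0.2, -0.2, -3.0]
grip_width: 0.0509
```

{"method": "play_rows", "body": {
  "motion": [
    {"fingers": 0.8,"translation": [0.7,0,0],"roll": 0},
    {"fingers": 0.8,"translation": [2.2,-0.2,0],"roll": 0},
    {"fingers": 0.8,"translation": [4.5,-0.5,0],"roll": 0},
    {"fingers": 0.8,"translation": [7.5,-0.8,0],"roll": 0},
    {"fingers": 0.8,"translation": [11,-1.1,0],"roll": 0},
    {"fingers": 0.8,"translation": [14.5,-1.4,0],"roll": 0},
    {"fingers": 0.8,"translation": [18,-1.7,0],"roll": 0},
    {"fingers": 0.8,"translation": [21.5,-2,0],"roll": 0},
    {"fingers": 0.8,"translation": [25,-2.3,0],"roll": 0},
    {"fingers": 0.8,"translation": [28.5,-2.6,0],"roll": 0},
    {"fingers": 0.8,"translation": [32,-2.9,0],"roll": 0},
    {"fingers": 0.8,"translation": [35.5,-3,0],"roll": 0},
    {"fingers": 0.8,"translation": [39,-3,0],"roll": 0},
    {"fingers": 0.8,"translation": [42.5,-3,0],"roll": 0},
    {"fingers": 0.8,"translation": [46,-3,0],"roll": 0},
    {"fingers": 0.8,"translation": [49,-3,0],"roll": 0},
    {"fingers": 0.8,"translation": [51,-3,0],"roll": 0},
    {"fingers": 0.8,"translation": [51.9,-3,0],"roll": 0},
    {"fingers": 0.8,"translation": [51.9,-3,0],"roll": 0},
    {"fingers": 0.8,"translation": [51.9,-3,0],"roll": 0}
  ]
}}

```text
clock: 23.12
eef_pos: [0.5705, 0.2394, 0.2022]
tool_rot: [0.707, 0.707, -0.001, -0.0]
ft_force: [0.8, -0.9, -4.0]
grip_width: 0.051
```

{"method": "play_rows", "body": {
  "motion": [
    {"fingers": 0.8,"translation": [0,0,0.5],"roll": 0},
    {"fingers": 0.8,"translation": [0,0,1.5],"roll": 0},
    {"fingers": 0.8,"translation": [0,0,3],"roll": 0},
    {"fingers": 0.8,"translation": [0,0,4.5],"roll": 0},
    {"fingers": 0.8,"translation": [0,0,6],"roll": 0},
    {"fingers": 0.8,"translation": [0,0,7.5],"roll": 0},
    {"fingers": 0.8,"translation": [0,0,8.5],"roll": 0},
    {"fingers": 0.8,"translation": [0,0,9.2],"roll": 0},
    {"fingers": 0.8,"translation": [0,0,9.6],"roll": 0},
    {"fingers": 0.8,"translation": [0,0,9.8],"roll": 0},
    {"fingers": 0.8,"translation": [0,0,10],"roll": 0},
    {"fingers": 0.8,"translation": [0,0,10],"roll": 0},
    {"fingers": 0.8,"translation": [0,0,10],"roll": 0}
  ]
}}

```text
clock: 24.2
eef_pos: [0.5717, 0.24, 0.104]
tool_rot: [0.707, 0.707, 0.001, 0.0]
ft_force: [0.3, -0.1, -3.4]
grip_width: 0.0505
```

{"method": "play_rows", "body": {
  "motion": [
    {"fingers": 0.8,"translation": [0,0,0.1],"roll": 0},
    {"fingers": 0.8,"translation": [0,0,0.15],"roll": 0},
    {"fingers": 0.8,"translation": [0,0,0.2],"roll": 0},
    {"fingers": 0.8,"translation": [0,0,0.2],"roll": 0},
    {"fingers": 0.8,"translation": [0,0,0.2],"roll": 0}
  ]
}}

```text
clock: 24.62
eef_pos: [0.5718, 0.2401, 0.1026]
tool_rot: [0.707, 0.707, 0.001, 0.0]
ft_force: [-1.6, -0.6, 4.3]
grip_width: 0.0506
```

{"method": "play_rows", "body": {
  "motion": [
    {"fingers": -0.2,"translation": [0,0,0],"roll": 0},
    {"fingers": -0.4,"translation": [0,0,0],"roll": 0},
    {"fingers": -0.6,"translation": [0,0,0],"roll": 0},
    {"fingers": -0.8,"translation": [0,0,0],"roll": 0},
    {"fingers": -1,"translation": [0,0,0],"roll": 0},
    {"fingers": -1,"translation": [0,0,0],"roll": 0},
    {"fingers": -1,"translation": [0,0,0],"roll": 0},
    {"fingers": -1,"translation": [0,0,0],"roll": 0},
    {"fingers": -1,"translation": [0,0,-0.5],"roll": 0},
    {"fingers": -1,"translation": [0,0,-1.5],"roll": 0},
    {"fingers": -1,"translation": [0,0,-3],"roll": 0},
    {"fingers": -1,"translation": [0,0,-5],"roll": 0},
    {"fingers": -1,"translation": [0,0,-7],"roll": 0},
    {"fingers": -1,"translation": [0,0,-9],"roll": 0},
    {"fingers": -1,"translation": [0,0,-10.5],"roll": 0},
    {"fingers": -1,"translation": [0,0,-10.5],"roll": 0}
  ]
}}

```text
clock: 25.95
eef_pos: [0.5735, 0.2407, 0.2118]
tool_rot: [0.707, 0.707, 0.004, 0.002]
ft_force: [1.6, -0.5, 0.9]
grip_width: 0.0851
```

{"method": "play_rows", "body": {
  "motion": [
    {"fingers": -1,"translation": [-1,0,0],"roll": 0},
    {"fingers": -1,"translation": [-3.5,0,0],"roll": 0},
    {"fingers": -1,"translation": [-7,0,0],"roll": 0},
    {"fingers": -1,"translation": [-10.5,0,0],"roll": 0},
    {"fingers": -1,"translation": [-14,0,0],"roll": 0},
    {"fingers": -1,"translation": [-17.5,0,0],"roll": 0},
    {"fingers": -1,"translation": [-21,0,-1],"roll": 0},
    {"fingers": -1,"translation": [-24.5,0,-2],"roll": 0},
    {"fingers": -1,"translation": [-28,0,-3],"roll": 0},
    {"fingers": -1,"translation": [-31.5,0,-4],"roll": 0},
    {"fingers": -1,"translation": [-34,0,-4],"roll": 0},
    {"fingers": -1,"translation": [-36,0,-4],"roll": 0},
    {"fingers": -1,"translation": [-36,0,-4],"roll": 0},
    {"fingers": -1,"translation": [-36,0,-4],"roll": 0},
    {"fingers": -1,"translation": [-36,0,-4],"roll": 0}
  ]
}}

```text
clock: 27.2
eef_pos: [0.5704, -0.12, 0.2451]
tool_rot: [0.707, 0.707, -0.001, -0.001]
ft_force: [0.6, -0.5, 0.1]
grip_width: 0.0854
```

```bash
python3 - <<'E'
from h import *
print(bot.get_obs()["eef_pos"])
c=bot.camera("wrist");np.savez("w2.npz",**c);d=bot.camera("side");np.savez("d2.npz",**d);s=bot.camera("scene");np.savez("s2.npz",**s)
cv2.imwrite("pics/w2.png",np.vstack([np.hstack([c["pixels"][:300],d["pixels"][60:360,60:300]]),np.hstack([s["pixels"][100:320,:560],np.zeros((220,240,3),np.uint8)])])[:,:,::-1])
E
```

```text
[ 0.57044344 -0.12001475  0.24511434]
```

View pics/w2.png

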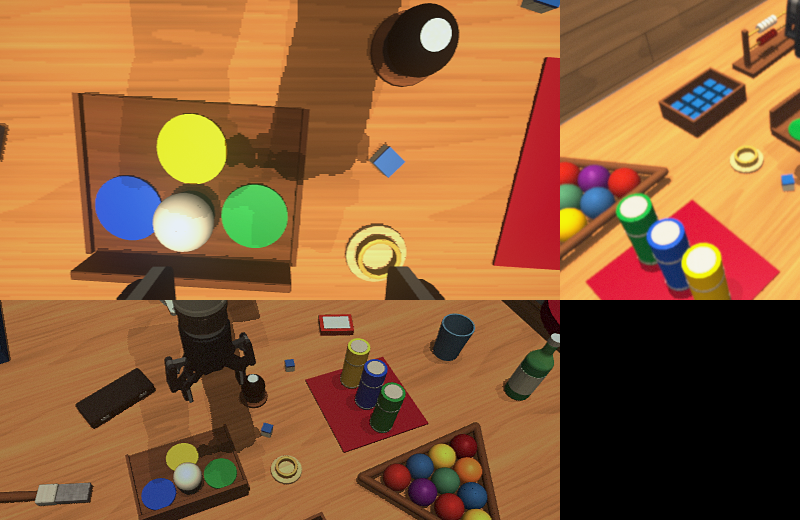

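All three tins stand upright on the mat, in a line in the scene crop. The wrist view shows coasters at yellow (191,149), blue (128,208) and green (255,216), the ball at (183,222) and the ring at (376,255). I'll measure these.

```bash
python3 - <<'E'
from h import *
np.set_printoptions(precision=4,suppress=True)
W,D,S=[dict(np.load(f)) for f in ("w2.npz","d2.npz","s2.npz")]
lim=dict(yellow=((25,130,60),(34,255,255)),green=((50,100,50),(85,255,255)),blue=((105,120,50),(125,255,255)))
for n,p in dict(yellow=(191,149),blue=(120,208),green=(255,216)).items():
    r=blob(W,*lim[n],p,25,500)
    e=cv2.fitEllipse(cv2.convexHull(cv2.findNonZero(r[2])));print(n,r[0],e,onz(W,e[0],.016))
r=blob(W,(0,0,60),(179,95,255),(183,222),20,500);e=cv2.minEnclosingCircle(cv2.findNonZero(r[2]));e2=cv2.fitEllipse(cv2.convexHull(cv2.findNonZero(r[2])))
print('ball',e,onz(W,e[0],.048),e2,onz(W,e2[0],.048))
uv=[]
for n,c,p in (("side",D,(247,218)),("scene",S,(286,268))):
    x0,y0=p[0]-25,p[1]-22;m=cv2.inRange(hsv(c)[y0:y0+44,x0:x0+50],(20,0,0),(40,255,255));m=cv2.morphologyEx(m,cv2.MORPH_OPEN,np.ones((3,3)))
    k=cv2.convexHull(max(cv2.findContours(m,0,1)[0],key=cv2.contourArea));e=cv2.fitEllipse(k);ce=np.array(e[0])+(x0,y0);uv.append(ce)
    print(n,e[1],ce,onz(c,ce,.008))
print('tri',tri([D,S],uv))
# wrist: inner ring and whole stand
h=hsv(W);m=cv2.inRange(h[215:300,335:390],(20,0,0),(40,255,255));print(m.any(0).nonzero()[0][[0,-1]]+335,m.any(1).nonzero()[0][[0,-1]]+215)
c=cv2.resize(W["pixels"][210:300,330:420],None,fx=5,fy=5);cv2.imwrite("pics/ring.png",c[:,:,::-1])
# tins on mat
for n,c in (("side",D),("scene",S)):
  m=cv2.inRange(hsv(c),(0,0,140),(179,90,255));q=cv2.connectedComponentsWithStats(m)
  for s,ce in zip(q[2],q[3]):
    w=onz(c,ce,.129)
    if 60<s[4]<900 and .45<w[0]<.7 and .15<w[1]<.33: print(n,ce,s[4],w)
E
```

```text
yellow [191.319  148.3867] ((191.55050659179688, 148.4482879638672), (68.337890625, 72.67805480957031), 130.36660766601562) [ 0.5386 -0.2073  0.016 ]
blue [126.9912 207.0085] ((128.57626342773438, 207.53855895996094), (61.7675666809082, 69.07527160644531), 123.696533203125) [ 0.5996 -0.2772  0.016 ]
green [254.1958 215.5806] ((254.20587158203125, 215.59449768066406), (63.587703704833984, 66.00881958007812), 100.44043731689453) [ 0.6085 -0.1463  0.016 ]
ball ((182.7965545654297, 221.51002502441406), 30.897151947021484) [ 0.6047 -0.2126  0.048 ] ((182.9279022216797, 221.78826904296875), (58.94266891479492, 61.75474548339844), 79.40640258789062) [ 0.605  -0.2125  0.048 ]
side (26.644250869750977, 34.11382293701172) [246.0715 217.9542] [ 0.6565 -0.0144  0.008 ]
scene (27.395490646362305, 30.763248443603516) [285.9563 268.8289] [ 0.6593 -0.0125  0.008 ]
tri (array([ 0.6579, -0.0136,  0.0073]), np.float64(0.0016209641721420228))
[346 389] [226 281]
side [133.3132 266.4536] 463 [0.642  0.2381 0.129 ]
side [165.  292.5] 546 [0.571 0.24  0.129]
side [200.8625 319.4873] 589 [0.5014 0.2394 0.129 ]
scene [358.7871 145.4968] 155 [0.5028 0.2419 0.129 ]
scene [375.7011 167.1034] 174 [0.5728 0.2424 0.129 ]
scene [393.1795 191.0821] 195 [0.6437 0.2405 0.129 ]
```

Tin positions agree with the placements to within 2.5 mm. Ball is at about (0.606,-0.213) and the stand at about (0.657,-0.0135). I'll go above the ball and most of the way down.

{"method": "play_rows", "body": {
  "motion": [
    {"fingers": -1,"translation": [-2,1,0],"roll": 0},
    {"fingers": -1,"translation": [-5,2,0],"roll": 0},
    {"fingers": -1,"translation": [-8,3,0],"roll": 0},
    {"fingers": -1,"translation": [-9.3,3.45,1],"roll": 0},
    {"fingers": -1,"translation": [-9.3,3.45,3],"roll": 0},
    {"fingers": -1,"translation": [-9.3,3.45,5],"roll": 0},
    {"fingers": -1,"translation": [-9.3,3.45,7],"roll": 0},
    {"fingers": -1,"translation": [-9.3,3.45,9],"roll": 0},
    {"fingers": -1,"translation": [-9.3,3.45,11],"roll": 0},
    {"fingers": -1,"translation": [-9.3,3.45,13],"roll": 0},
    {"fingers": -1,"translation": [-9.3,3.45,14.5],"roll": 0},
    {"fingers": -1,"translation": [-9.3,3.45,15.5],"roll": 0},
    {"fingers": -1,"translation": [-9.3,3.45,16],"roll": 0},
    {"fingers": -1,"translation": [-9.3,3.45,16],"roll": 0},
    {"fingers": -1,"translation": [-9.3,3.45,16],"roll": 0},
    {"fingers": -1,"translation": [-9.3,3.45,16],"roll": 0}
  ]
}}

```text
clock: 28.68
eef_pos: [0.6067, -0.2133, 0.0876]
tool_rot: [0.707, 0.707, 0.001, 0.001]
ft_force: [0.3, -1.0, 1.5]
grip_width: 0.0853
```

{"method": "play_rows", "body": {
  "motion": [
    {"fingers": -1,"translation": [0,0,1],"roll": 0},
    {"fingers": -1,"translation": [0,0,2.2],"roll": 0},
    {"fingers": -1,"translation": [0,0,3.2],"roll": 0},
    {"fingers": -1,"translation": [0,0,4],"roll": 0},
    {"fingers": -1,"translation": [0,0,4.35],"roll": 0},
    {"fingers": -1,"translation": [0,0,4.35],"roll": 0},
    {"fingers": -1,"translation": [0,0,4.35],"roll": 0},
    {"fingers": 0.8,"translation": [0,0,4.35],"roll": 0},
    {"fingers": 0.8,"translation": [0,0,4.35],"roll": 0},
    {"fingers": 0.8,"translation": [0,0,4.35],"roll": 0},
    {"fingers": 0.8,"translation": [0,0,4.35],"roll": 0},
    {"fingers": 0.8,"translation": [0,0,4.35],"roll": 0},
    {"fingers": 0.8,"translation": [0,0,4.35],"roll": 0},
    {"fingers": 0.8,"translation": [0,0,4.35],"roll": 0},
    {"fingers": 0.8,"translation": [0,0,4.35],"roll": 0},
    {"fingers": 0.8,"translation": [0,0,4.35],"roll": 0}
  ]
}}

```text
clock: 30.02
eef_pos: [0.6065, -0.2132, 0.0441]
tool_rot: [0.707, 0.707, 0.0, 0.001]
ft_force: [-1.6, 1.4, 7.1]
grip_width: 0.0547
```

{"method": "play_rows", "body": {
  "motion": [
    {"fingers": 0.8,"translation": [0,0,-0.3],"roll": 0},
    {"fingers": 0.8,"translation": [0,0,-1],"roll": 0},
    {"fingers": 0.8,"translation": [0,0,-2],"roll": 0},
    {"fingers": 0.8,"translation": [0,0,-3.5],"roll": 0},
    {"fingers": 0.8,"translation": [0,0,-5],"roll": 0},
    {"fingers": 0.8,"translation": [0,0,-6.5],"roll": 0},
    {"fingers": 0.8,"translation": [0,0,-8],"roll": 0},
    {"fingers": 0.8,"translation": [0,0,-9],"roll": 0},
    {"fingers": 0.8,"translation": [0,0,-9.5],"roll": 0},
    {"fingers": 0.8,"translation": [0,0,-9.5],"roll": 0},
    {"fingers": 0.8,"translation": [0,0,-9.5],"roll": 0}
  ]
}}

```text
clock: 30.93
eef_pos: [0.6057, -0.2131, 0.1376]
tool_rot: [0.707, 0.707, -0.0, -0.0]
ft_force: [0.3, -0.2, -1.6]
grip_width: 0.0544
```

```bash
python3 - <<'E'
from h import *
np.set_printoptions(precision=4,suppress=True)
o=bot.get_obs();print(o["eef_pos"],o["grip_width"])
W=bot.camera("wrist");D=bot.camera("side");S=bot.camera("scene")
p=o["eef_pos"].copy();p[2]+=.004
for n,c in (("side",D),("scene",S),("wrist",W)):
    q=c["intrinsics"]@(c["world_to_cam"]@np.array([*p,1]))[:3];q=(q[:2]/q[2]).astype(int)
    print(n,q); print([ (x[0],x[1][4]) for x in [blob(c,(0,0,120),(179,95,255),q,40,60)] if x])
cv2.imwrite("pics/b1.png",np.hstack([D["pixels"][60:330,150:450],S["pixels"][150:420,100:400]])[:,:,::-1])
E
```

```text
[ 0.6057 -0.2131  0.1376] 0.05444028669667648
side [327 124]
[(array([332.492 , 125.2968]), np.int32(374))]
scene [178 253]
[]
wrist [278 295]
[(array([280.0476, 294.4101]), np.int32(17469))]
```

View pics/b1.png

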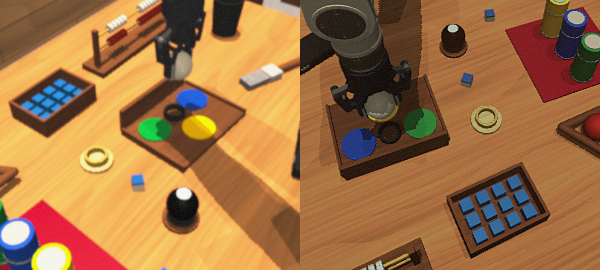

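The ball is held in the jaws above the caddy: side crop (180,65), scene crop (380,108). Now over to the stand.

{"method": "play_rows", "body": {
  "motion": [
    {"fingers": 0.8,"translation": [0.5,0.1,0],"roll": 0},
    {"fingers": 0.8,"translation": [1.5,0.4,0],"roll": 0},
    {"fingers": 0.8,"translation": [3,0.8,0],"roll": 0},
    {"fingers": 0.8,"translation": [5,1.3,0],"roll": 0},
    {"fingers": 0.8,"translation": [7,1.8,0],"roll": 0},
    {"fingers": 0.8,"translation": [9,2.3,0],"roll": 0},
    {"fingers": 0.8,"translation": [11,2.8,0],"roll": 0},
    {"fingers": 0.8,"translation": [13,3.3,0],"roll": 0},
    {"fingers": 0.8,"translation": [15,3.8,0],"roll": 0},
    {"fingers": 0.8,"translation": [17,4.3,0],"roll": 0},
    {"fingers": 0.8,"translation": [18.5,4.8,0],"roll": 0},
    {"fingers": 0.8,"translation": [19.5,5,0],"roll": 0},
    {"fingers": 0.8,"translation": [19.9,5.1,0],"roll": 0},
    {"fingers": 0.8,"translation": [19.9,5.1,0],"roll": 0},
    {"fingers": 0.8,"translation": [19.9,5.1,2],"roll": 0},
    {"fingers": 0.8,"translation": [19.9,5.1,4],"roll": 0},
    {"fingers": 0.8,"translation": [19.9,5.1,6],"roll": 0},
    {"fingers": 0.8,"translation": [19.9,5.1,7],"roll": 0},
    {"fingers": 0.8,"translation": [19.9,5.1,7],"roll": 0},
    {"fingers": 0.8,"translation": [19.9,5.1,7],"roll": 0}
  ]
}}

```text
clock: 32.75
eef_pos: [0.6564, -0.015, 0.0675]
tool_rot: [0.708, 0.707, -0.001, -0.0]
ft_force: [-0.0, -0.5, -1.9]
grip_width: 0.0547
```

```bash
python3 - <<'E'
from h import *
np.set_printoptions(precision=4,suppress=True)
o=bot.get_obs();print(o["eef_pos"],o["grip_width"])
D=bot.camera("side");S=bot.camera("scene")
for n,c,q in (("side",D,(0,0)),("scene",S,(0,0))):
    p=o["eef_pos"]+[0,0,.004]
    q=c["intrinsics"]@(c["world_to_cam"]@np.array([*p,1]))[:3];q=q[:2]/q[2];print(n,q)
f=lambda c,x,y:cv2.resize(c["pixels"][y-45:y+45,x-60:x+60],None,fx=3.3,fy=3.3,interpolation=cv2.INTER_CUBIC)
cv2.imwrite("pics/b2.png",np.hstack([f(D,247,205),f(S,286,255)])[:,:,::-1])
E
```

```text
[ 0.6564 -0.015   0.0675] 0.0547316763454864
side [243.8589 194.9083]
scene [285.2602 253.9892]
```

View pics/b2.png

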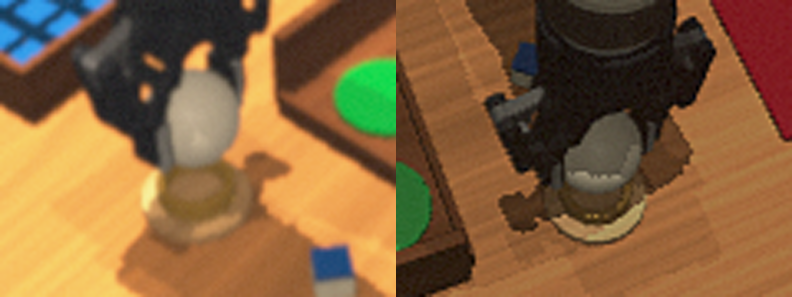

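Side crop: ball right above the ring, with edges consistent with a centre at the TCP to within 2 mm. The scene crop agrees. Lowering.

{"method": "play_rows", "body": {
  "motion": [
    {"fingers": 0.8,"translation": [0,0,0.5],"roll": 0},
    {"fingers": 0.8,"translation": [0,0,1],"roll": 0},
    {"fingers": 0.8,"translation": [0,0,1.5],"roll": 0},
    {"fingers": 0.8,"translation": [0,0,1.9],"roll": 0},
    {"fingers": 0.8,"translation": [0,0,2.1],"roll": 0},
    {"fingers": 0.8,"translation": [0,0,2.2],"roll": 0},
    {"fingers": 0.8,"translation": [0,0,2.2],"roll": 0},
    {"fingers": 0.8,"translation": [0,0,2.2],"roll": 0},
    {"fingers": 0.8,"translation": [0,0,2.2],"roll": 0}
  ]
}}

```text
clock: 33.6
eef_pos: [0.657, -0.0142, 0.046]
tool_rot: [0.707, 0.707, 0.0, 0.0]
ft_force: [0.6, -0.7, -1.1]
grip_width: 0.0549
```

{"method": "play_rows", "body": {
  "motion": [
    {"fingers": 0.8,"translation": [0.05,0,0.1],"roll": 0},
    {"fingers": 0.8,"translation": [0.05,0,0.2],"roll": 0},
    {"fingers": 0.8,"translation": [0.05,0,0.3],"roll": 0},
    {"fingers": 0.8,"translation": [0.05,0,0.4],"roll": 0},
    {"fingers": 0.8,"translation": [0.05,0,0.45],"roll": 0},
    {"fingers": 0.8,"translation": [0.05,0,0.45],"roll": 0},
    {"fingers": 0.8,"translation": [0.05,0,0.45],"roll": 0}
  ]
}}

```text
clock: 34.18
eef_pos: [0.6567, -0.0137, 0.0412]
tool_rot: [0.707, 0.707, -0.0, -0.0]
ft_force: [-0.6, -0.1, -1.5]
grip_width: 0.0548
```

{"method": "play_rows", "body": {
  "motion": [
    {"fingers": 0.8,"translation": [0,0,0.06],"roll": 0},
    {"fingers": 0.8,"translation": [0,0,0.12],"roll": 0},
    {"fingers": 0.8,"translation": [0,0,0.18],"roll": 0},
    {"fingers": 0.8,"translation": [0,0,0.18],"roll": 0},
    {"fingers": 0.8,"translation": [0,0,0.18],"roll": 0}
  ]
}}

```text
clock: 34.6
eef_pos: [0.6571, -0.0136, 0.0403]
tool_rot: [0.707, 0.707, 0.0, 0.0]
ft_force: [-2.3, 1.3, 3.0]
grip_width: 0.0545
```

Contact at TCP z 0.0403 (0.040 expected for a seated ball). I'll release and rise.

{"method": "play_rows", "body": {
  "motion": [
    {"fingers": 0,"translation": [0,0,0],"roll": 0},
    {"fingers": -0.3,"translation": [0,0,0],"roll": 0},
    {"fingers": -0.5,"translation": [0,0,0],"roll": 0},
    {"fingers": -0.7,"translation": [0,0,0],"roll": 0},
    {"fingers": -1,"translation": [0,0,0],"roll": 0},
    {"fingers": -1,"translation": [0,0,0],"roll": 0},
    {"fingers": -1,"translation": [0,0,0],"roll": 0},
    {"fingers": -1,"translation": [0,0,0],"roll": 0},
    {"fingers": -1,"translation": [0,0,-0.5],"roll": 0},
    {"fingers": -1,"translation": [0,0,-1.5],"roll": 0},
    {"fingers": -1,"translation": [0,0,-3],"roll": 0},
    {"fingers": -1,"translation": [0,0,-5],"roll": 0},
    {"fingers": -1,"translation": [0,0,-8],"roll": 0},
    {"fingers": -1,"translation": [0,0,-11],"roll": 0},
    {"fingers": -1,"translation": [0,0,-14],"roll": 0},
    {"fingers": -1,"translation": [0,0,-17],"roll": 0},
    {"fingers": -1,"translation": [0,-4,-18],"roll": 0},
    {"fingers": -1,"translation": [0,-7,-18],"roll": 0},
    {"fingers": -1,"translation": [0,-8,-18],"roll": 0},
    {"fingers": -1,"translation": [0,-8,-18],"roll": 0}
  ]
}}

```text
clock: 36.27
eef_pos: [0.5747, -0.0137, 0.2216]
tool_rot: [0.707, 0.707, 0.0, 0.0]
ft_force: [0.2, -0.4, -0.0]
grip_width: 0.0851
```

```bash
python3 - <<'E'
from h import *
np.set_printoptions(precision=4,suppress=True)
print(bot.get_obs()["eef_pos"])
W=bot.camera("wrist");D=bot.camera("side");S=bot.camera("scene");p=np.array([.657,-.0136,.044]);uv=[]
for n,c in (("side",D),("scene",S),("wrist",W)):
    q=c["intrinsics"]@(c["world_to_cam"]@np.array([*p,1]))[:3];q=q[:2]/q[2]
    r=blob(c,(0,0,60),(179,80,255),q,25,60)
    if r: e=cv2.minEnclosingCircle(cv2.findNonZero(r[2]));print(n,q,e,r[1],onz(c,e[0],.044));uv.append(e[0])
print(tri([D,S],uv[:2]))
f=lambda c,x,y:cv2.resize(c["pixels"][y-45:y+45,x-45:x+45],None,fx=3.3,fy=3.3,interpolation=cv2.INTER_CUBIC)
cv2.imwrite("pics/b3.png",np.hstack([f(D,247,210),f(S,286,260)])[:,:,::-1])
E
```

```text
[ 0.5747 -0.0137  0.2216]
side [244.2233 205.4258] ((244.5, 205.0), 14.705541610717773) [231 191  28  29 646] [ 0.6573 -0.0148  0.044 ]
scene [285.5909 260.303 ] ((286.5, 260.20587158203125), 13.387918472290039) [274 248  26  26 553] [ 0.6576 -0.0118  0.044 ]
wrist [279.5066 275.5604] ((280.5, 274.8050842285156), 30.142976760864258) [ 252  245   58   60 2784] [ 0.6562 -0.0127  0.044 ]
(array([ 0.6573, -0.013 ,  0.0451]), np.float64(0.0012472900693051008))
```

View pics/b3.png

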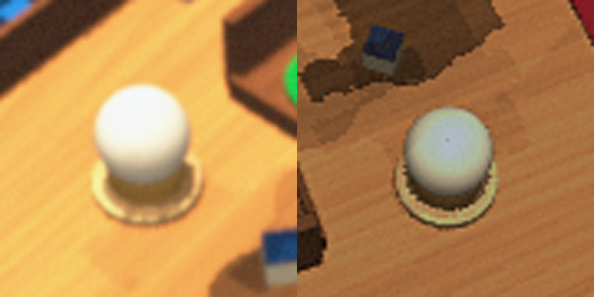

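Ball seated: triangulated (0.657,-0.013,0.045), concentric with the disc in both crops. Tins go back now, blue first.

{"method": "play_rows", "body": {
  "motion": [
    {"fingers": -1,"translation": [1,-0.1,0],"roll": 0},
    {"fingers": -1,"translation": [3.5,-0.2,0],"roll": 0},
    {"fingers": -1,"translation": [7,-0.3,0],"roll": 0},
    {"fingers": -1,"translation": [10.5,-0.4,0],"roll": 0},
    {"fingers": -1,"translation": [14,-0.5,0],"roll": 0},
    {"fingers": -1,"translation": [17.5,-0.5,0],"roll": 0},
    {"fingers": -1,"translation": [20.5,-0.5,0],"roll": 0},
    {"fingers": -1,"translation": [23,-0.5,0],"roll": 0},
    {"fingers": -1,"translation": [24.8,-0.5,0],"roll": 0},
    {"fingers": -1,"translation": [25.3,-0.5,0],"roll": 0},
    {"fingers": -1,"translation": [25.3,-0.5,0],"roll": 0},
    {"fingers": -1,"translation": [25.3,-0.5,2],"roll": 0},
    {"fingers": -1,"translation": [25.3,-0.5,4],"roll": 0},
    {"fingers": -1,"translation": [25.3,-0.5,6],"roll": 0},
    {"fingers": -1,"translation": [25.3,-0.5,8],"roll": 0},
    {"fingers": -1,"translation": [25.3,-0.5,10],"roll": 0},
    {"fingers": -1,"translation": [25.3,-0.5,11.2],"roll": 0},
    {"fingers": -1,"translation": [25.3,-0.5,11.7],"roll": 0},
    {"fingers": -1,"translation": [25.3,-0.5,11.7],"roll": 0},
    {"fingers": -1,"translation": [25.3,-0.5,11.7],"roll": 0}
  ]
}}

```text
clock: 38.08
eef_pos: [0.5723, 0.2387, 0.1029]
tool_rot: [0.707, 0.707, 0.0, 0.0]
ft_force: [-0.4, 0.1, -0.6]
grip_width: 0.0854
```

{"method": "play_rows", "body": {
  "motion": [
    {"fingers": 0.8,"translation": [0,0,0],"roll": 0},
    {"fingers": 0.8,"translation": [0,0,0],"roll": 0},
    {"fingers": 0.8,"translation": [0,0,0],"roll": 0},
    {"fingers": 0.8,"translation": [0,0,0],"roll": 0},
    {"fingers": 0.8,"translation": [0,0,0],"roll": 0},
    {"fingers": 0.8,"translation": [0,0,0],"roll": 0},
    {"fingers": 0.8,"translation": [0,0,0],"roll": 0},
    {"fingers": 0.8,"translation": [0,0,0],"roll": 0},
    {"fingers": 0.8,"translation": [0,0,0],"roll": 0},
    {"fingers": 0.8,"translation": [0,0,-0.5],"roll": 0},
    {"fingers": 0.8,"translation": [0,0,-1.5],"roll": 0},
    {"fingers": 0.8,"translation": [0,0,-3],"roll": 0},
    {"fingers": 0.8,"translation": [0,0,-4.5],"roll": 0},
    {"fingers": 0.8,"translation": [0,0,-6],"roll": 0},
    {"fingers": 0.8,"translation": [0,0,-7.5],"roll": 0},
    {"fingers": 0.8,"translation": [0,0,-9],"roll": 0},
    {"fingers": 0.8,"translation": [0,0,-10],"roll": 0},
    {"fingers": 0.8,"translation": [0,0,-10],"roll": 0},
    {"fingers": 0.8,"translation": [0,0,-10],"roll": 0}
  ]
}}

```text
clock: 39.67
eef_pos: [0.5719, 0.2393, 0.2026]
tool_rot: [0.707, 0.707, 0.0, 0.0]
ft_force: [-0.1, 0.9, -3.1]
grip_width: 0.0508
```

{"method": "play_rows", "body": {
  "motion": [
    {"fingers": 0.8,"translation": [-0.7,0,0],"roll": 0},
    {"fingers": 0.8,"translation": [-2.2,0,0],"roll": 0},
    {"fingers": 0.8,"translation": [-4.5,0,0],"roll": 0},
    {"fingers": 0.8,"translation": [-7.5,0,0],"roll": 0},
    {"fingers": 0.8,"translation": [-11,0.2,0],"roll": 0},
    {"fingers": 0.8,"translation": [-14.5,0.5,0],"roll": 0},
    {"fingers": 0.8,"translation": [-18,0.8,0],"roll": 0},
    {"fingers": 0.8,"translation": [-21.5,1.1,0],"roll": 0},
    {"fingers": 0.8,"translation": [-25,1.4,0],"roll": 0},
    {"fingers": 0.8,"translation": [-28.5,1.7,0],"roll": 0},
    {"fingers": 0.8,"translation": [-32,2,0],"roll": 0},
    {"fingers": 0.8,"translation": [-35.5,2.3,0],"roll": 0},
    {"fingers": 0.8,"translation": [-39,2.6,0],"roll": 0},
    {"fingers": 0.8,"translation": [-42.5,2.8,0],"roll": 0},
    {"fingers": 0.8,"translation": [-46,2.9,0],"roll": 0},
    {"fingers": 0.8,"translation": [-49,2.95,0],"roll": 0},
    {"fingers": 0.8,"translation": [-51,2.95,0],"roll": 0},
    {"fingers": 0.8,"translation": [-51.8,2.95,0],"roll": 0},
    {"fingers": 0.8,"translation": [-51.8,2.95,0],"roll": 0},
    {"fingers": 0.8,"translation": [-51.8,2.95,0],"roll": 0}
  ]
}}

```text
clock: 41.33
eef_pos: [0.6002, -0.2789, 0.2015]
tool_rot: [0.708, 0.707, -0.0, -0.001]
ft_force: [0.3, 0.0, -3.9]
grip_width: 0.0509
```

{"method": "play_rows", "body": {
  "motion": [
    {"fingers": 0.8,"translation": [0,0,0.5],"roll": 0},
    {"fingers": 0.8,"translation": [0,0,1.5],"roll": 0},
    {"fingers": 0.8,"translation": [0,0,3],"roll": 0},
    {"fingers": 0.8,"translation": [0,0,4.5],"roll": 0},
    {"fingers": 0.8,"translation": [0,0,6],"roll": 0},
    {"fingers": 0.8,"translation": [0,0,7.2],"roll": 0},
    {"fingers": 0.8,"translation": [0,0,8],"roll": 0},
    {"fingers": 0.8,"translation": [0,0,8.4],"roll": 0},
    {"fingers": 0.8,"translation": [0,0,8.5],"roll": 0},
    {"fingers": 0.8,"translation": [0,0,8.5],"roll": 0},
    {"fingers": 0.8,"translation": [0,0,8.5],"roll": 0},
    {"fingers": 0.8,"translation": [0,0,8.5],"roll": 0}
  ]
}}

```text
clock: 42.33
eef_pos: [0.6019, -0.2789, 0.1184]
tool_rot: [0.707, 0.707, 0.0, 0.001]
ft_force: [0.6, -0.2, -2.7]
grip_width: 0.051
```

{"method": "play_rows", "body": {
  "motion": [
    {"fingers": 0.8,"translation": [0,0,0.1],"roll": 0},
    {"fingers": 0.8,"translation": [0,0,0.2],"roll": 0},
    {"fingers": 0.8,"translation": [0,0,0.3],"roll": 0},
    {"fingers": 0.8,"translation": [0,0,0.37],"roll": 0},
    {"fingers": 0.8,"translation": [0,0,0.37],"roll": 0},
    {"fingers": 0.8,"translation": [0,0,0.37],"roll": 0}
  ]
}}

```text
clock: 42.83
eef_pos: [0.6018, -0.2789, 0.116]
tool_rot: [0.707, 0.707, 0.0, 0.001]
ft_force: [-2.5, 1.8, 5.8]
grip_width: 0.0508
```

{"method": "play_rows", "body": {
  "motion": [
    {"fingers": -0.2,"translation": [0,0,0],"roll": 0},
    {"fingers": -0.4,"translation": [0,0,0],"roll": 0},
    {"fingers": -0.6,"translation": [0,0,0],"roll": 0},
    {"fingers": -0.8,"translation": [0,0,0],"roll": 0},
    {"fingers": -1,"translation": [0,0,0],"roll": 0},
    {"fingers": -1,"translation": [0,0,0],"roll": 0},
    {"fingers": -1,"translation": [0,0,0],"roll": 0},
    {"fingers": -1,"translation": [0,0,0],"roll": 0},
    {"fingers": -1,"translation": [0,0,-0.5],"roll": 0},
    {"fingers": -1,"translation": [0,0,-1.5],"roll": 0},
    {"fingers": -1,"translation": [0,0,-3],"roll": 0},
    {"fingers": -1,"translation": [0,0,-5],"roll": 0},
    {"fingers": -1,"translation": [0,0,-7],"roll": 0},
    {"fingers": -1,"translation": [0,0,-9],"roll": 0},
    {"fingers": -1,"translation": [0,0,-9.5],"roll": 0},
    {"fingers": -1,"translation": [0,0,-9.5],"roll": 0}
  ]
}}

```text
clock: 44.17
eef_pos: [0.6027, -0.2793, 0.2121]
tool_rot: [0.707, 0.707, 0.001, 0.003]
ft_force: [-0.9, 0.7, 0.6]
grip_width: 0.0852
```

{"method": "play_rows", "body": {
  "motion": [
    {"fingers": -1,"translation": [1,-0.2,0],"roll": 0},
    {"fingers": -1,"translation": [3.5,-0.6,0],"roll": 0},
    {"fingers": -1,"translation": [7,-1.3,0],"roll": 0},
    {"fingers": -1,"translation": [10.5,-2,0],"roll": 0},
    {"fingers": -1,"translation": [14,-2.7,0],"roll": 0},
    {"fingers": -1,"translation": [17.5,-3.4,0],"roll": 0},
    {"fingers": -1,"translation": [21,-4,0],"roll": 0},
    {"fingers": -1,"translation": [24.5,-4.7,0],"roll": 0},
    {"fingers": -1,"translation": [28,-5.4,0],"roll": 0},
    {"fingers": -1,"translation": [31.5,-6,0],"roll": 0},
    {"fingers": -1,"translation": [35,-6.7,0],"roll": 0},
    {"fingers": -1,"translation": [38.5,-7.4,0],"roll": 0},
    {"fingers": -1,"translation": [42,-8,0],"roll": 0},
    {"fingers": -1,"translation": [45.5,-8.7,0],"roll": 0},
    {"fingers": -1,"translation": [48.5,-9.3,0],"roll": 0},
    {"fingers": -1,"translation": [50.8,-9.8,0],"roll": 0},
    {"fingers": -1,"translation": [51.9,-10,0],"roll": 0},
    {"fingers": -1,"translation": [51.9,-10,0],"roll": 0},
    {"fingers": -1,"translation": [51.9,-10,0],"roll": 0},
    {"fingers": -1,"translation": [51.9,-10,0],"roll": 0}
  ]
}}

```text
clock: 45.83
eef_pos: [0.501, 0.2391, 0.2081]
tool_rot: [0.707, 0.707, -0.001, 0.0]
ft_force: [0.4, 0.6, -0.3]
grip_width: 0.0857
```

```bash
cat > chk.py <<'E'
from h import *
np.set_printoptions(precision=4,suppress=True)
o=bot.get_obs();print(o["eef_pos"],o["ft_force"])
S=bot.camera("scene");D=bot.camera("side")
for n,c in (("side",D),("scene",S)):
  q=cv2.connectedComponentsWithStats(cv2.inRange(hsv(c),(0,0,140),(179,90,255)))
  for s,ce in zip(q[2],q[3]):
    for z in (.129,.141):
      w=onz(c,ce,z)
      if 60<s[4]<900 and ((z<.13 and .45<w[0]<.7 and .15<w[1]<.33) or (z>.13 and .5<w[0]<.64 and -.31<w[1]<-.12)): print(n,ce,s[4],w)
E
python3 chk.py
```

```text
[0.501  0.2391 0.2081] [ 0.3701  0.5855 -0.3053]
side [347.1391 109.7957] 230 [ 0.6022 -0.2816  0.141 ]
side [195.1589 313.1589] 107 [0.5142 0.2374 0.129 ]
scene [393.1146 191.0312] 192 [0.6435 0.2404 0.129 ]
scene [144.1655 264.6824] 296 [ 0.6023 -0.277   0.141 ]
```

Blue's lid is back within 1 mm of its original pixels. Next, yellow.

{"method": "play_rows", "body": {
  "motion": [
    {"fingers": -1,"translation": [0,0,1],"roll": 0},
    {"fingers": -1,"translation": [0,0,3],"roll": 0},
    {"fingers": -1,"translation": [0,0,5],"roll": 0},
    {"fingers": -1,"translation": [0,0,7],"roll": 0},
    {"fingers": -1,"translation": [0,0,9],"roll": 0},
    {"fingers": -1,"translation": [0,0,10],"roll": 0},
    {"fingers": -1,"translation": [0,0,10.5],"roll": 0},
    {"fingers": -1,"translation": [0,0,10.5],"roll": 0},
    {"fingers": -1,"translation": [0,0,10.5],"roll": 0},
    {"fingers": -1,"translation": [0,0,10.5],"roll": 0}
  ]
}}

```text
clock: 46.77
eef_pos: [0.5022, 0.2406, 0.105]
tool_rot: [0.707, 0.707, 0.001, 0.0]
ft_force: [0.1, 0.1, 0.9]
grip_width: 0.0852
```

{"method": "play_rows", "body": {
  "motion": [
    {"fingers": 0.8,"translation": [0,0,0],"roll": 0},
    {"fingers": 0.8,"translation": [0,0,0],"roll": 0},
    {"fingers": 0.8,"translation": [0,0,0],"roll": 0},
    {"fingers": 0.8,"translation": [0,0,0],"roll": 0},
    {"fingers": 0.8,"translation": [0,0,0],"roll": 0},
    {"fingers": 0.8,"translation": [0,0,0],"roll": 0},
    {"fingers": 0.8,"translation": [0,0,0],"roll": 0},
    {"fingers": 0.8,"translation": [0,0,0],"roll": 0},
    {"fingers": 0.8,"translation": [0,0,0],"roll": 0},
    {"fingers": 0.8,"translation": [0,0,-0.5],"roll": 0},
    {"fingers": 0.8,"translation": [0,0,-1.5],"roll": 0},
    {"fingers": 0.8,"translation": [0,0,-3],"roll": 0},
    {"fingers": 0.8,"translation": [0,0,-4.5],"roll": 0},
    {"fingers": 0.8,"translation": [0,0,-6],"roll": 0},
    {"fingers": 0.8,"translation": [0,0,-7.5],"roll": 0},
    {"fingers": 0.8,"translation": [0,0,-9],"roll": 0},
    {"fingers": 0.8,"translation": [0,0,-10],"roll": 0},
    {"fingers": 0.8,"translation": [0,0,-10],"roll": 0},
    {"fingers": 0.8,"translation": [0,0,-10],"roll": 0}
  ]
}}

```text
clock: 48.35
eef_pos: [0.5014, 0.2404, 0.204]
tool_rot: [0.707, 0.707, 0.0, 0.0]
ft_force: [0.4, -0.5, -2.7]
grip_width: 0.051
```

{"method": "play_rows", "body": {
  "motion": [
    {"fingers": 0.8,"translation": [-0.7,0,0],"roll": 0},
    {"fingers": 0.8,"translation": [-2.2,0.2,0],"roll": 0},
    {"fingers": 0.8,"translation": [-4.4,0.4,0],"roll": 0},
    {"fingers": 0.8,"translation": [-7,0.6,0],"roll": 0},
    {"fingers": 0.8,"translation": [-10,0.8,0],"roll": 0},
    {"fingers": 0.8,"translation": [-13,1,0],"roll": 0},
    {"fingers": 0.8,"translation": [-16,1.3,0],"roll": 0},
    {"fingers": 0.8,"translation": [-19,1.6,0],"roll": 0},
    {"fingers": 0.8,"translation": [-22,1.9,0],"roll": 0},
    {"fingers": 0.8,"translation": [-25,2.2,0],"roll": 0},
    {"fingers": 0.8,"translation": [-28,2.5,0],"roll": 0},
    {"fingers": 0.8,"translation": [-31,2.8,0],"roll": 0},
    {"fingers": 0.8,"translation": [-34,3,0],"roll": 0},
    {"fingers": 0.8,"translation": [-37,3.2,0],"roll": 0},
    {"fingers": 0.8,"translation": [-40,3.4,0],"roll": 0},
    {"fingers": 0.8,"translation": [-42.4,3.6,0],"roll": 0},
    {"fingers": 0.8,"translation": [-44,3.8,0],"roll": 0},
    {"fingers": 0.8,"translation": [-44.8,3.8,0],"roll": 0},
    {"fingers": 0.8,"translation": [-44.8,3.8,0],"roll": 0},
    {"fingers": 0.8,"translation": [-44.8,3.8,0],"roll": 0}
  ]
}}

```text
clock: 50.02
eef_pos: [0.5385, -0.2074, 0.2028]
tool_rot: [0.707, 0.707, -0.0, -0.001]
ft_force: [0.3, 0.5, -2.4]
grip_width: 0.0511
```

{"method": "play_rows", "body": {
  "motion": [
    {"fingers": 0.8,"translation": [0,0,0.5],"roll": 0},
    {"fingers": 0.8,"translation": [0,0,1.5],"roll": 0},
    {"fingers": 0.8,"translation": [0,0,3],"roll": 0},
    {"fingers": 0.8,"translation": [0,0,4.5],"roll": 0},
    {"fingers": 0.8,"translation": [0,0,6],"roll": 0},
    {"fingers": 0.8,"translation": [0,0,7.2],"roll": 0},
    {"fingers": 0.8,"translation": [0,0,8],"roll": 0},
    {"fingers": 0.8,"translation": [0,0,8.3],"roll": 0},
    {"fingers": 0.8,"translation": [0,0,8.4],"roll": 0},
    {"fingers": 0.8,"translation": [0,0,8.4],"roll": 0},
    {"fingers": 0.8,"translation": [0,0,8.4],"roll": 0},
    {"fingers": 0.8,"translation": [0,0,8.4],"roll": 0}
  ]
}}

```text
clock: 51.02
eef_pos: [0.54, -0.2079, 0.1207]
tool_rot: [0.707, 0.707, 0.0, 0.001]
ft_force: [0.4, 0.4, -2.9]
grip_width: 0.0509
```

{"method": "play_rows", "body": {
  "motion": [
    {"fingers": 0.8,"translation": [0,0,0.1],"roll": 0},
    {"fingers": 0.8,"translation": [0,0,0.2],"roll": 0},
    {"fingers": 0.8,"translation": [0,0,0.3],"roll": 0},
    {"fingers": 0.8,"translation": [0,0,0.37],"roll": 0},
    {"fingers": 0.8,"translation": [0,0,0.37],"roll": 0},
    {"fingers": 0.8,"translation": [0,0,0.37],"roll": 0}
  ]
}}

```text
clock: 51.52
eef_pos: [0.5396, -0.2078, 0.1169]
tool_rot: [0.707, 0.707, 0.0, 0.001]
ft_force: [-1.2, 0.3, 3.7]
grip_width: 0.0507
```

{"method": "play_rows", "body": {
  "motion": [
    {"fingers": -0.2,"translation": [0,0,0],"roll": 0},
    {"fingers": -0.4,"translation": [0,0,0],"roll": 0},
    {"fingers": -0.6,"translation": [0,0,0],"roll": 0},
    {"fingers": -0.8,"translation": [0,0,0],"roll": 0},
    {"fingers": -1,"translation": [0,0,0],"roll": 0},
    {"fingers": -1,"translation": [0,0,0],"roll": 0},
    {"fingers": -1,"translation": [0,0,0],"roll": 0},
    {"fingers": -1,"translation": [0,0,0],"roll": 0},
    {"fingers": -1,"translation": [0,0,-0.5],"roll": 0},
    {"fingers": -1,"translation": [0,0,-1.5],"roll": 0},
    {"fingers": -1,"translation": [0,0,-3],"roll": 0},
    {"fingers": -1,"translation": [0,0,-5],"roll": 0},
    {"fingers": -1,"translation": [0,0,-7],"roll": 0},
    {"fingers": -1,"translation": [0,0,-9],"roll": 0},
    {"fingers": -1,"translation": [0,0,-9.5],"roll": 0},
    {"fingers": -1,"translation": [0,0,-9.5],"roll": 0}
  ]
}}

```text
clock: 52.85
eef_pos: [0.5407, -0.2082, 0.2139]
tool_rot: [0.707, 0.707, 0.001, 0.003]
ft_force: [0.2, -0.2, 0.3]
grip_width: 0.0856
```

{"method": "play_rows", "body": {
  "motion": [
    {"fingers": -1,"translation": [1,0.2,0],"roll": 0},
    {"fingers": -1,"translation": [3.5,0.8,0],"roll": 0},
    {"fingers": -1,"translation": [7,1.6,0],"roll": 0},
    {"fingers": -1,"translation": [10.5,2.4,0],"roll": 0},
    {"fingers": -1,"translation": [14,3.2,0],"roll": 0},
    {"fingers": -1,"translation": [17.5,4,0],"roll": 0},
    {"fingers": -1,"translation": [21,4.8,0],"roll": 0},
    {"fingers": -1,"translation": [24.5,5.6,0],"roll": 0},
    {"fingers": -1,"translation": [28,6.4,0],"roll": 0},
    {"fingers": -1,"translation": [31.5,7.2,0],"roll": 0},
    {"fingers": -1,"translation": [35,8,0],"roll": 0},
    {"fingers": -1,"translation": [38.5,8.8,0],"roll": 0},
    {"fingers": -1,"translation": [41.5,9.4,0],"roll": 0},
    {"fingers": -1,"translation": [43.5,9.9,0],"roll": 0},
    {"fingers": -1,"translation": [44.8,10.2,0],"roll": 0},
    {"fingers": -1,"translation": [44.8,10.2,0],"roll": 0},
    {"fingers": -1,"translation": [44.8,10.2,0],"roll": 0},
    {"fingers": -1,"translation": [44.8,10.2,0],"roll": 0}
  ]
}}

```text
clock: 54.35
eef_pos: [0.6405, 0.2396, 0.2098]
tool_rot: [0.707, 0.707, -0.001, -0.0]
ft_force: [-0.6, -0.6, 1.1]
grip_width: 0.0853
```

```bash
python3 chk.py
```

```text
[0.6405 0.2396 0.2098] [-0.5932 -0.6148  1.1388]
side [347.3956 109.7378] 225 [ 0.6019 -0.2821  0.141 ]
side [355.0895 137.6526] 190 [ 0.5397 -0.21    0.141 ]
side [129.8136 260.9237] 118 [0.6542 0.2347 0.129 ]
scene [171.0041 225.4146] 246 [ 0.541  -0.2073  0.141 ]
scene [144.1987 264.6902] 297 [ 0.6023 -0.277   0.141 ]
```

Yellow also matches its original pixels. Green is last.

{"method": "play_rows", "body": {
  "motion": [
    {"fingers": -1,"translation": [0,0,1],"roll": 0},
    {"fingers": -1,"translation": [0,0,3],"roll": 0},
    {"fingers": -1,"translation": [0,0,5],"roll": 0},
    {"fingers": -1,"translation": [0,0,7],"roll": 0},
    {"fingers": -1,"translation": [0,0,9],"roll": 0},
    {"fingers": -1,"translation": [0,0,10],"roll": 0},
    {"fingers": -1,"translation": [0,0,10.6],"roll": 0},
    {"fingers": -1,"translation": [0,0,10.6],"roll": 0},
    {"fingers": -1,"translation": [0,0,10.6],"roll": 0},
    {"fingers": -1,"translation": [0,0,10.6],"roll": 0}
  ]
}}

```text
clock: 55.28
eef_pos: [0.6422, 0.2405, 0.1067]
tool_rot: [0.707, 0.707, 0.001, 0.001]
ft_force: [0.5, -0.0, -0.6]
grip_width: 0.0853
```

{"method": "play_rows", "body": {
  "motion": [
    {"fingers": 0.8,"translation": [0,0,0],"roll": 0},
    {"fingers": 0.8,"translation": [0,0,0],"roll": 0},
    {"fingers": 0.8,"translation": [0,0,0],"roll": 0},
    {"fingers": 0.8,"translation": [0,0,0],"roll": 0},
    {"fingers": 0.8,"translation": [0,0,0],"roll": 0},
    {"fingers": 0.8,"translation": [0,0,0],"roll": 0},
    {"fingers": 0.8,"translation": [0,0,0],"roll": 0},
    {"fingers": 0.8,"translation": [0,0,0],"roll": 0},
    {"fingers": 0.8,"translation": [0,0,0],"roll": 0},
    {"fingers": 0.8,"translation": [0,0,-0.5],"roll": 0},
    {"fingers": 0.8,"translation": [0,0,-1.5],"roll": 0},
    {"fingers": 0.8,"translation": [0,0,-3],"roll": 0},
    {"fingers": 0.8,"translation": [0,0,-4.5],"roll": 0},
    {"fingers": 0.8,"translation": [0,0,-6],"roll": 0},
    {"fingers": 0.8,"translation": [0,0,-7.5],"roll": 0},
    {"fingers": 0.8,"translation": [0,0,-9],"roll": 0},
    {"fingers": 0.8,"translation": [0,0,-10],"roll": 0},
    {"fingers": 0.8,"translation": [0,0,-10],"roll": 0},
    {"fingers": 0.8,"translation": [0,0,-10],"roll": 0}
  ]
}}

```text
clock: 56.87
eef_pos: [0.6414, 0.2405, 0.2052]
tool_rot: [0.707, 0.707, 0.0, 0.0]
ft_force: [-0.4, -0.2, -2.8]
grip_width: 0.0509
```

{"method": "play_rows", "body": {
  "motion": [
    {"fingers": 0.8,"translation": [-0.6,0,0],"roll": 0},
    {"fingers": 0.8,"translation": [-1.8,-0.3,0],"roll": 0},
    {"fingers": 0.8,"translation": [-3.6,-0.7,0],"roll": 0},
    {"fingers": 0.8,"translation": [-5.8,-1.1,0],"roll": 0},
    {"fingers": 0.8,"translation": [-8.2,-1.6,0],"roll": 0},
    {"fingers": 0.8,"translation": [-10.8,-2,0],"roll": 0},
    {"fingers": 0.8,"translation": [-13.4,-2.4,0],"roll": 0},
    {"fingers": 0.8,"translation": [-16,-2.8,0],"roll": 0},
    {"fingers": 0.8,"translation": [-18.6,-3,0],"roll": 0},
    {"fingers": 0.8,"translation": [-21.2,-3.2,0],"roll": 0},
    {"fingers": 0.8,"translation": [-23.8,-3.2,0],"roll": 0},
    {"fingers": 0.8,"translation": [-26.4,-3.2,0],"roll": 0},
    {"fingers": 0.8,"translation": [-29,-3.2,0],"roll": 0},
    {"fingers": 0.8,"translation": [-31.6,-3.2,0],"roll": 0},
    {"fingers": 0.8,"translation": [-34,-3.2,0],"roll": 0},
    {"fingers": 0.8,"translation": [-36,-3.2,0],"roll": 0},
    {"fingers": 0.8,"translation": [-37.7,-3.2,0],"roll": 0},
    {"fingers": 0.8,"translation": [-38.7,-3.2,0],"roll": 0},
    {"fingers": 0.8,"translation": [-38.7,-3.2,0],"roll": 0},
    {"fingers": 0.8,"translation": [-38.7,-3.2,0],"roll": 0}
  ]
}}

```text
clock: 58.53
eef_pos: [0.6087, -0.1467, 0.2042]
tool_rot: [0.707, 0.707, -0.0, -0.001]
ft_force: [0.9, 0.8, -3.0]
grip_width: 0.0506
```

{"method": "play_rows", "body": {
  "motion": [
    {"fingers": 0.8,"translation": [0,0,0.5],"roll": 0},
    {"fingers": 0.8,"translation": [0,0,1.5],"roll": 0},
    {"fingers": 0.8,"translation": [0,0,3],"roll": 0},
    {"fingers": 0.8,"translation": [0,0,4.5],"roll": 0},
    {"fingers": 0.8,"translation": [0,0,6],"roll": 0},
    {"fingers": 0.8,"translation": [0,0,7.2],"roll": 0},
    {"fingers": 0.8,"translation": [0,0,8],"roll": 0},
    {"fingers": 0.8,"translation": [0,0,8.3],"roll": 0},
    {"fingers": 0.8,"translation": [0,0,8.4],"roll": 0},
    {"fingers": 0.8,"translation": [0,0,8.4],"roll": 0},
    {"fingers": 0.8,"translation": [0,0,8.4],"roll": 0},
    {"fingers": 0.8,"translation": [0,0,8.4],"roll": 0}
  ]
}}

```text
clock: 59.53
eef_pos: [0.61, -0.1468, 0.1221]
tool_rot: [0.707, 0.707, 0.001, 0.001]
ft_force: [-0.8, -0.6, -2.9]
grip_width: 0.0508
```

{"method": "play_rows", "body": {
  "motion": [
    {"fingers": 0.8,"translation": [0,0,0.1],"roll": 0},
    {"fingers": 0.8,"translation": [0,0,0.2],"roll": 0},
    {"fingers": 0.8,"translation": [0,0,0.3],"roll": 0},
    {"fingers": 0.8,"translation": [0,0,0.37],"roll": 0},
    {"fingers": 0.8,"translation": [0,0,0.37],"roll": 0},
    {"fingers": 0.8,"translation": [0,0,0.37],"roll": 0}
  ]
}}

```text
clock: 60.03
eef_pos: [0.6097, -0.1468, 0.1184]
tool_rot: [0.707, 0.707, 0.0, 0.001]
ft_force: [-1.1, 0.2, 3.0]
grip_width: 0.0506
```

Contact. I'll release, rise and back off clear of everything for the final check.

{"method": "play_rows", "body": {
  "motion": [
    {"fingers": -0.2,"translation": [0,0,0],"roll": 0},
    {"fingers": -0.4,"translation": [0,0,0],"roll": 0},
    {"fingers": -0.6,"translation": [0,0,0],"roll": 0},
    {"fingers": -0.8,"translation": [0,0,0],"roll": 0},
    {"fingers": -1,"translation": [0,0,0],"roll": 0},
    {"fingers": -1,"translation": [0,0,0],"roll": 0},
    {"fingers": -1,"translation": [0,0,0],"roll": 0},
    {"fingers": -1,"translation": [0,0,0],"roll": 0},
    {"fingers": -1,"translation": [0,0,-0.5],"roll": 0},
    {"fingers": -1,"translation": [0,0,-1.5],"roll": 0},
    {"fingers": -1,"translation": [0,0,-3],"roll": 0},
    {"fingers": -1,"translation": [0,0,-5],"roll": 0},
    {"fingers": -1,"translation": [0,0,-7],"roll": 0},
    {"fingers": -1,"translation": [0,0,-9],"roll": 0},
    {"fingers": -1,"translation": [0,0,-11],"roll": 0},
    {"fingers": -1,"translation": [0,0,-13],"roll": 0},
    {"fingers": -1,"translation": [0,0,-15],"roll": 0},
    {"fingers": -1,"translation": [0,0,-16],"roll": 0},
    {"fingers": -1,"translation": [0,0,-16],"roll": 0}
  ]
}}

```text
clock: 61.62
eef_pos: [0.6107, -0.147, 0.2821]
tool_rot: [0.707, 0.707, 0.002, 0.003]
ft_force: [-0.1, -0.5, 1.0]
grip_width: 0.0853
```

{"method": "play_rows", "body": {
  "motion": [
    {"fingers": -1,"translation": [1,-0.5,0],"roll": 0},
    {"fingers": -1,"translation": [3.5,-1.5,0],"roll": 0},
    {"fingers": -1,"translation": [6,-2.5,0],"roll": 0},
    {"fingers": -1,"translation": [9,-3.5,0],"roll": 0},
    {"fingers": -1,"translation": [12,-4.5,0],"roll": 0},
    {"fingers": -1,"translation": [15,-5.5,0],"roll": 0},
    {"fingers": -1,"translation": [18,-6.5,0],"roll": 0},
    {"fingers": -1,"translation": [21,-7.5,0],"roll": 0},
    {"fingers": -1,"translation": [24,-8.5,0],"roll": 0},
    {"fingers": -1,"translation": [27,-9,0],"roll": 0},
    {"fingers": -1,"translation": [30,-9,0],"roll": 0},
    {"fingers": -1,"translation": [33,-9,0],"roll": 0},
    {"fingers": -1,"translation": [36,-9,0],"roll": 0},
    {"fingers": -1,"translation": [38,-9,0],"roll": 0},
    {"fingers": -1,"translation": [39,-9,0],"roll": 0},
    {"fingers": -1,"translation": [39,-9,0],"roll": 0},
    {"fingers": -1,"translation": [39,-9,0],"roll": 0},
    {"fingers": -1,"translation": [39,-9,0],"roll": 0}
  ]
}}

```text
clock: 63.12
eef_pos: [0.5193, 0.242, 0.2773]
tool_rot: [0.708, 0.707, -0.0, 0.0]
ft_force: [-0.3, -0.0, 0.0]
grip_width: 0.0853
```

```bash
python3 chk.py; python3 - <<'E'
from h import *
np.set_printoptions(precision=4,suppress=True)
S=bot.camera("scene");D=bot.camera("side");uv=[]
for c in (D,S):
    q=c["intrinsics"]@(c["world_to_cam"]@np.array([.657,-.0135,.044,1]))[:3]
    r=blob(c,(0,0,60),(179,80,255),q[:2]/q[2],25,60);uv.append(cv2.minEnclosingCircle(cv2.findNonZero(r[2]))[0])
print('ball',tri([D,S],uv))
for n,c,p in (("scene",S,(253,178)),("side",D,(334,255))):
    a=cv2.cvtColor(cv2.imread(f"pics/{n}0.png"),cv2.COLOR_BGR2RGB)
    for im in (a,c["pixels"]):
        r=blob({"pixels":im},(0,0,130),(179,70,255),p,20,5);print('black dot',n,r and r[0])
cv2.imwrite("pics/end.png",np.hstack([D["pixels"][60:330,150:450],S["pixels"][120:390,100:450]])[:,:,::-1])
E
```

```text
[0.5193 0.242  0.2773] [-0.327  -0.015   0.0233]
side [347.1126 109.7706] 231 [ 0.6023 -0.2817  0.141 ]
side [306.3722 139.4619] 223 [ 0.6102 -0.1495  0.141 ]
side [355.2062 137.6546] 194 [ 0.5395 -0.2102  0.141 ]
scene [170.9303 225.4262] 244 [ 0.541  -0.2075  0.141 ]
scene [213.125  242.9621] 264 [ 0.6116 -0.1471  0.141 ]
scene [144.1769 264.6871] 294 [ 0.6023 -0.277   0.141 ]
ball (array([ 0.6574, -0.0131,  0.0449]), np.float64(0.0012880958906807227))
black dot scene [252.4237 178.0339]
black dot scene [252.377  178.0164]
black dot side [333.2937 253.0875]
black dot side [333.3049 253.0793]
```

View pics/end.png

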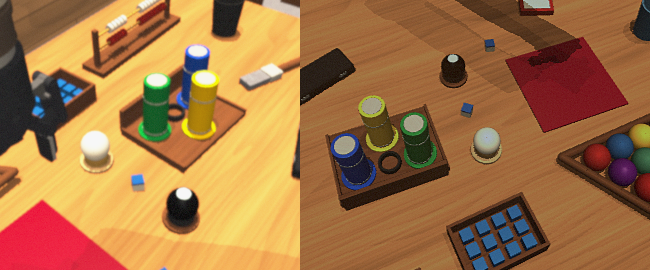

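The final picture shows all three tins upright on their own coasters, the white ball on the brass stand (side crop (95,147), scene crop (487,142)), the black ball unmoved, the mat empty and the gripper clear. Handing in.

```bash
python3 -c "
from workcell import bot
print(bot.job_done())"
```

```text
the job is handed in; nothing more can be done
None
```

I moved the three canisters to the red mat, seated the white ball in the brass ring, then put blue, yellow and green back on their own coasters. The job was handed in at about 63 s of the 150 s allowed; the hand-in reports no verdict.

- **Canisters:** in the last images, each lid is within about 1.5 mm of where it started in both fixed cameras, against 12 mm allowed. All three look upright.
- **White ball:** it triangulates to (0.657, -0.013, 0.045), about 1 mm from the measured stand centre. Its height fits a seated ball, which should be at about 0.044.
- **Black ball:** its white dot moved less than 0.1 pixel in both views.
- **Gripper:** open, about 0.28 m up and over the mat, with forces near zero.

No check failed. The side and scene cameras disagreed with each other by up to about 5 mm when a single view was used (worst at the blue lid). That stayed the same from start to finish, so I take it as calibration error.

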